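Hang the lift-off door on a slide cabinet

ROBOT

A 6-joint arm with a two-finger parallel gripper is mounted at the origin on the work surface. World frame = base frame: x ahead of the robot, y to its left, z up, the work surface at z = 0. Lengths are in m, angles in rad, forces in N, time in s.
With the tool pointing down it reaches from about 0.325 to 0.775 m from the base axis. Payload 5.5 kg.
Tool frame: the origin (TCP) lies midway between the tips of the shut fingers; the grasp point (between the pads) lies 19 mm behind it; z points along the fingers, y is the direction in which the jaws open and shut (so a half turn about z gives the same grasp; the last joint's range is limited). The gripper opens to 88 mm and grips with 3 to 60 N. Pads are 20 mm wide; open, the fingers measure 115 mm over their backs; the gripper's body (75 mm by 178 mm) begins 61 mm behind the grasp point.
Start: joints at [-1.345, 0.091, 1.231, -0, 1.82, -0.057], TCP at [0.167, -0.576, 0.223] pointing down, gripper open.
Joint ranges: [-2.87, 2.87], [-0.86, 2.18], [0.17, 2.46], [-1.51, 4.65], [0.06, 2.69], [-2.65, 2.65]. Speed limits (rad/s): [2.57, 2.57, 3.01, 3.14, 3.14, 3.14].

INTERFACE

Orientations are given as a 3x3 rotation matrix whose columns are the frame's x, y, z axes.
In Python, from rig import telemetry, vision, job, recognise, outline_of, tip_of gives the robot as it stands. The module is installed in compiled form; this text tells all that it offers.
- The arm moves only by the tool apply_moves, never from a script. Its argument "motion" is text: rows parted by semicolons, each of 7 numbers parted by spaces: the shift along the tool's x, y, z in units of 500 mm (1.0 is 500 mm), then the turn, a rotation vector about the tool's x, y, z in units of pi/2 rad (1.0 is pi/2 rad), then the opening, from 0 (shut) to 1 (fully open). A call has exactly 10 rows; each row shifts and turns the pose as measured when the row begins, along the tool's axes as they then stand; what a row does not reach is not made up. A row lasts 1/10 s, in which the tool goes at most 50 mm and 8.59 degrees, less where a joint would pass 70% of its speed; a pose out of reach is approached as far as the arm can. A call with a number of a shift or a turn outside -1 to 1 is refused whole. A call with a gripper value outside its range is refused whole. The fingers move at their own pace and stop on an object; the grip force is fixed at half the most. Time passes only in rows, so rows that do not move let the fingers close, or fill a call up. It gives the time, the measured TCP pose, the force and the opening at its end, in the units of the state.
- telemetry.get_obs(): the state, without advancing time (a new reading comes with each control period).
- vision.capture(name): name is "side" or "top" or "wrist"; returns a dict with "frame" (384x512x3 uint8, red, green, blue), "K" (3x3 intrinsics, pixels), "world_to_cam" (4x4, takes a point from world to camera coordinates); the wrist camera has in their place "T_tool_cam" (4x4, takes a point from camera to tool coordinates, whose origin is the TCP and whose axes are the flange's). Camera axes: x right, y up, looking along -z (the intrinsics and any distortion apply to the point x, -y, -z); pixel columns grow to the right and rows downward; lengths in m; the calibration is good to about 2 mm. A picture is of the moment at which its call begins: read the wrist's pose just before it. There is no depth.
- job.close_job(): hands the job in, once; it reports no verdict.
Trained networks look in a picture, given as the dict that the camera call returned (one of the last four; its "shot" number tells which), for a name from the list of things; names that differ only in an ending like _2 or _b are one class to them, and where a whole thing is asked for, a point or a joint stands for the part that bears it (a point fixed in the world has none). Each returns a list of dicts, best first, with "conf" (0 to 1); they miss things now and then, are a little off and sometimes report something else, mostly with a low value. They report only what shows in the picture. A call takes as long as a camera call. They do not tell look-alikes from the thing itself.
- recognise(target, picture): "point" ([x, y, z] in m, in the coordinates of the camera as it stood for that picture, good to about 4 mm: the middle of the surface that is visible of it).
- outline_of(target, picture): "region" (384x512 bool, what is visible of it).
- tip_of(target, picture): "point" ([x, y, z] in m, in the coordinates of the camera as it stood for that picture, good to about 4 mm: a listed point, or the origin of a listed thing).
The state is a dict: "time_s": time; "joint_pos": joint angles; "joint_vel": joint speeds; "effort": joint torques, N m; "position": TCP position; "orientation": TCP orientation; "contact_force": force on the tool from outside, world axes, zero at the start; "wrist_torque": the same for the moment, N m; "gripper_width": finger opening in m.
Only numpy, scipy, OpenCV 4.12 (cv2) and the standard library are available. Lean on these libraries where they do the work, as an engineer would, in place of code of your own. Each camera call takes 0.05 s, during which the arm holds its last target. There are 200 camera calls.

TASK

Take the loose white door (the tall panel with two steel sockets) out of the stand, hang it on the slide cabinet by lowering both sockets over the two upright hinge pins until it sits fully down, let go, and swing it fully shut. Feel for the pins with a light touch, never forcing or dropping the door onto the hinge (the hinge bends at about 40 N), and leave the other things on the bench where they are.

Things in the scene. Friction and masses are not known exactly. Their poses are not given: they have to be found in the camera images.
- cabinet: Fixed bench-top slide cabinet, white metal, 130 deep (x), 200 wide (y), 200 high, open front facing own -x, slide trays inside. Origin: centre of underside, z up. On the front, at its +y side, a steel strip 24 wide carries two upright hinge pins, one straight above the other, on small brackets. Only the height and x of the pins are exact, see hinge_in.
- hinge_in (a point): Fixed point of the cabinet, own (-87, 68, 50): height of the lower pin's shoulder top, at the inner end of the strip's adjusting range. The strip is clamped in slots so that both pins stand together anywhere from 0 to 20 from this point towards the cabinet's +y; how far is not measured and must be seen or felt. In the cabinet's x the pins are true to it.
- pin_high_in (a point): Same for the upper pin: 110 above hinge_in. Each pin: diameter 8, 23 long, flat top 6 across with a chamfer 1 wide and 2 high, on a round shoulder 16 across. Shoulder tops are 50 and 160 above the bench, pin tops 73 and 183. The hung door's own weight already presses on the hinge with up to 20 N, both pins added up.
- door_stop (a point): Middle of the face of the upright stop bar at the -y side of the cabinet's front, own (-80, -87, 106), 26 wide: the shut door's back meets it.
- door: Loose lift-off door, white metal, 0.33 to 0.53 kg, standing upright in one slot of the stand. Origin: on the axis of its two sockets, level with the panel's lower edge; z up. Panel 12 thick (own x), own y -12 to -172, 185 high; front faces own -x. Seated, its origin is 20 above the bench; shut, its axes match the cabinet's; opened by an angle, its yaw is the cabinet's minus that.
- socket_low (a point): Lower end of the lower socket, on its axis, own (0, 0, 30) of the door. Sockets are upright steel sleeves, 21 outside, 11 bore, 20 long, open at both ends. Seated, they rest on the pins' shoulders.
- socket_high (a point): Lower end of the upper socket, own (0, 0, 140) of the door. The sockets clear the pins when the door's origin is 45 or more above the bench: bring it in sideways there (lower socket below the upper pin), then lower. The door turns freely on the pins.
- door_top (a point): Middle of the door's bare top edge, own (0, -92, 185) of the door; the edge can be gripped from above across its 12 mm, anywhere along its 160.
- door_handle (a point): Middle of the door's steel bar handle, own (-26, -150, 95) of the door: an upright bar 7 thick, 60 high, on the front near the free edge.
- stand: White plastic stand, fixed, 150 x 170 x 10 base with two slots along its x at own y = +45 and -45, each between two ribs 8 thick, 120 long and 30 high, 16 apart. Origin: centre of its underside. Panels stand in the slots on the base (10 above the bench). The door stands with its sockets at the stand's +x end and its handle to the stand's +y side.
- shelf_panel: Spare shelf panel in the stand's other slot, loose, white with dark vents, 12 x 150 x 75 high, no sockets and no handle; origin 92 from its middle along own y, at its lower edge. Leave it.
- tube_rack: Bystander: rack of capped tubes, 85 x 200 x 106 high, origin under its centre.
- slide_box: Bystander: flat grey box 100 x 75 x 26 high, origin under its centre.
- petri_dish: Bystander: closed dish, diameter 94, 16 high, origin under its centre.
- reagent_bottle: Bystander: amber bottle, diameter 64, 150 high, origin under its centre.
- beaker: Bystander: glass beaker, diameter 72, 95 high, origin under its centre.
- tip_box: Bystander: clear box 120 x 85 x 55 high, origin under its centre.
Not all that is in view belongs to the job. What is shaped like the door but purple or red is not meant.

How it is judged:
On the way:
1. the door sits fully down on both hinge pins, upright and let go (x of door in the frame of cabinet between -0.094 and -0.08 m and y of door in the frame of cabinet between 0.061 and 0.095 m and z of door in the frame of cabinet between 0.012 and 0.0245 m and angle between door's own z axis and vertical below 0.07 rad and contact force between the fingers and door below 0.5 N), for 0.4 s.
At the end, for the whole second after the job is handed in: The door hangs on both pins, fully down (origin at most 24.5 mm above the bench; sleeves on the shoulders is 20), upright within 4 degrees, its socket axis at own x -94 to -80 and y 61 to 95 of the cabinet (on the pins), shut to within 0.07 rad of the cabinet's front, and at rest (x of door in the frame of cabinet between -0.094 and -0.08 m and y of door in the frame of cabinet between 0.061 and 0.095 m and z of door in the frame of cabinet between 0.012 and 0.0245 m and angle between door's own z axis and vertical below 0.07 rad and angle between the x axis of door and the x axis of cabinet, either way round below 0.07 rad and linear speed of door below 0.02 m/s and angular speed of door below 0.1 rad/s); the robot touches nothing.
It fails at once if more than 40 N between the door and the cabinet with its hinge (contact force between door and cabinet above 40 N).
It fails at once if another thing on the bench moved by more than 30 mm (distance of any of shelf_panel, tube_rack, slide_box, petri_dish, reagent_bottle, beaker, tip_box from where it was at the start of the episode above 0.03 m).
It also fails if it takes over 70 s, if anything falls off the work surface, if the arm or the gripper's body presses on something with over 40 N, if the wrist force passes 120 N, or if a joint passes its speed limit or range.

## Working session

There is one attempt and no reset: what is moved stays moved. The work goes in short steps, Python scripts to look and compute and a tool call to move; the robot and the scene stay as the last step left them, time stands still between calls to the robot, and variables do not carry over. Pictures are saved under pics/ and viewed, about 8 in all and at most 12, crops included, and the job is handed in when it is done.

Besides the shell and the picture viewer there is one more tool, called after "Request:" as name(argument=value, ...) on one line, values as JSON. apply_moves: Moves the arm, as the interface text tells. Its arguments: {"type":"object","properties":{"motion":{"type":"string"}},"required":["motion"]}

```bash
mkdir -p pics; cat > h.py <<'E'
import numpy as np, cv2
from rig import telemetry, vision, job, recognise, outline_of, tip_of
def cap(n):
    o=telemetry.get_obs(); p=vision.capture(n)
    if n=='wrist':
        T=np.eye(4);T[:3,:3]=o['orientation'];T[:3,3]=o['position']
        p['C']=T@np.array(p['T_tool_cam'])
    else: p['C']=np.linalg.inv(np.array(p['world_to_cam']))
    return p
def W(p,pt): return (p['C']@np.append(pt,1))[:3]
def proj(p,w):
    c=np.linalg.inv(p['C'])@np.append(w,1); v=np.array([c[0],-c[1],-c[2]]); u=np.array(p['K'])@v; return u[:2]/u[2]
def ray(p,u,v):
    d=np.linalg.inv(np.array(p['K']))@[u,v,1]; d=p['C'][:3,:3]@[d[0],-d[1],-d[2]]; return p['C'][:3,3],d
def atz(p,u,v,z):
    o,d=ray(p,u,v); return o+d*(z-o[2])/d[2]
def st():
    o=telemetry.get_obs(); print('t',round(o['time_s'],2),'pos',np.round(o['position'],4),'F',np.round(o['contact_force'],1),'M',np.round(o['wrist_torque'],2),'w',round(o['gripper_width'],4)); print(np.round(o['orientation'],3).tolist()); return o
def save(p,n,crop=None,s=1):
    f=p['frame'][:,:,::-1]
    if crop: f=f[crop[1]:crop[3],crop[0]:crop[2]]
    cv2.imwrite('pics/'+n,cv2.resize(f,None,fx=s,fy=s,interpolation=cv2.INTER_CUBIC))
E
python3 - <<'E'
from h import *
st()
a=[cap('side'),cap('top')]
cv2.imwrite('pics/a.png',np.vstack([cv2.resize(p['frame'],(400,300))[:,:,::-1] for p in a]))
for p,n in zip(a,['side','top']):
    print(n,'cam',np.round(p['C'][:3,3],3), 'K',np.round(p['K'],1).tolist(),[k for k in p])
    for t in ['cabinet','hinge_in','pin_high_in','door_stop','door','socket_low','socket_high','door_top','door_handle','stand','shelf_panel','tube_rack','slide_box','petri_dish','reagent_bottle','beaker','tip_box']:
        for r in tip_of(t,p)[:3]:
            w=W(p,r['point']); print(t,round(r['conf'],2),np.round(w,3),np.round(proj(p,w)))
E
```

```text
t 0.0 pos [ 0.1674 -0.5759  0.2215] F [ 0.1  0.3 -0.4] M [-0.02  0.03  0.03] w 0.0877
[[0.96, 0.279, -0.0], [0.279, -0.96, 0.002], [0.0, -0.002, -1.0]]
side cam [ 0.383 -1.129  1.128] K [[361.2, 0.0, 255.5], [0.0, 361.2, 197.9], [0.0, 0.0, 1.0]] ['frame', 'K', 'world_to_cam', 'shot', 'C']
cabinet 0.62 [ 0.641 -0.295  0.002] [288. 271.]
pin_high_in 0.59 [ 0.621 -0.184  0.163] [280. 222.]
door 0.78 [0.656 0.297 0.011] [268. 176.]
door 0.77 [0.295 0.17  0.002] [196. 199.]
door 0.66 [0.665 0.205 0.014] [272. 186.]
socket_low 0.73 [0.419 0.543 0.036] [217. 148.]
socket_low 0.72 [0.659 0.294 0.04 ] [268. 171.]
socket_low 0.69 [ 0.498 -0.559 -0.001] [262. 341.]
socket_high 0.88 [0.422 0.542 0.144] [217. 130.]
socket_high 0.87 [0.295 0.17  0.14 ] [193. 176.]
socket_high 0.69 [0.661 0.296 0.15 ] [269. 153.]
door_top 0.89 [0.342 0.25  0.183] [202. 157.]
door_top 0.75 [0.566 0.29  0.199] [250. 146.]
door_top 0.62 [0.397 0.635 0.187] [211. 115.]
door_handle 0.93 [0.506 0.312 0.108] [237. 160.]
door_handle 0.84 [0.391 0.289 0.097] [214. 166.]
door_handle 0.65 [0.405 0.696 0.095] [213. 124.]
stand
[... 1432 characters left out ...]
8 0.195] [161. 180.]
door_handle 0.92 [0.507 0.32  0.104] [159. 206.]
door_handle 0.9 [0.41  0.704 0.093] [ 38. 234.]
door_handle 0.65 [0.391 0.291 0.093] [167. 243.]
stand 0.56 [0.578 0.248 0.   ] [188. 191.]
stand 0.34 [ 0.624 -0.179  0.16 ] [318. 169.]
shelf_panel 0.5 [0.668 0.207 0.011] [201. 165.]
tube_rack 0.61 [ 0.503 -0.555 -0.001] [424. 217.]
slide_box 0.62 [ 0.723  0.016 -0.002] [257. 151.]
slide_box 0.56 [0.665 0.293 0.156] [167. 154.]
petri_dish 0.61 [ 0.423  0.059 -0.001] [242. 237.]
reagent_bottle 0.85 [ 0.767  0.13  -0.   ] [225. 139.]
reagent_bottle 0.28 [0.58  0.248 0.002] [188. 190.]
beaker 0.81 [0.622 0.437 0.002] [135. 177.]
tip_box 0.88 [ 0.43   0.447 -0.   ] [128. 232.]
```

```bash
python3 - <<'E'
from h import *
a=[cap('side'),cap('top')]
save(a[0],'s.png',None,1.5);save(a[1],'t.png',None,1.5)
E
```

```text
(no output)
```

View pics/s.png

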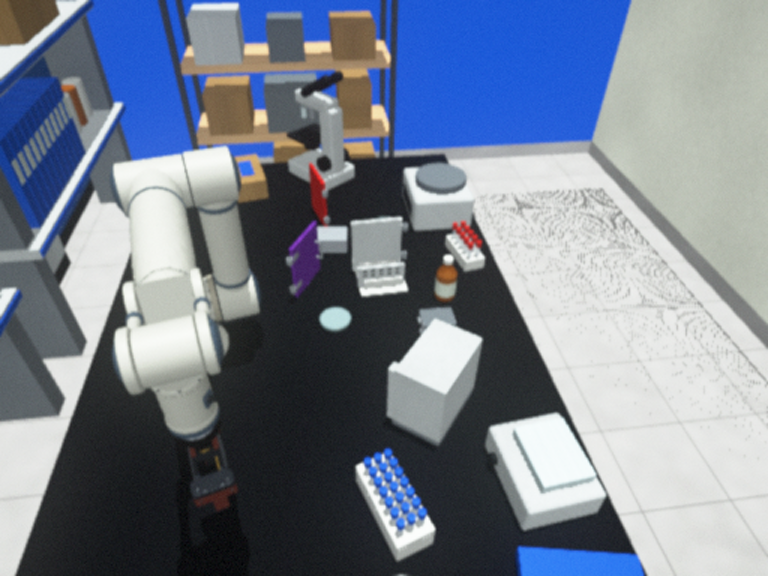

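View pics/t.png

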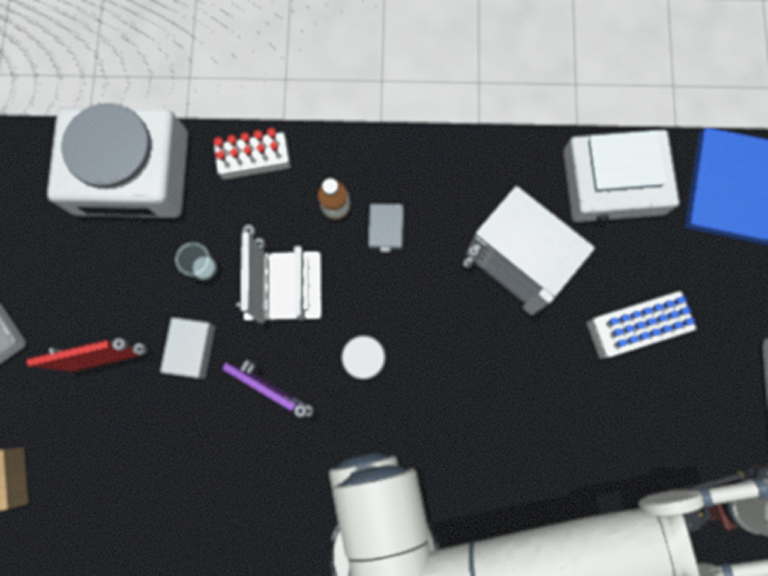

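The side and top views show three door-shaped panels:
- **White door:** in the stand, side (376,240), top (250,275). World position about (0.575, 0.297), sockets at +x, handle at +y.
- **Purple look-alike:** side (305,258), top (265,390).
- **Red look-alike:** side (318,195), top (85,353).
- **Shelf panel:** in the other slot, top (297,285).

By the description, I choose the white panel in the stand's +y slot. The cabinet is at top (535,250) with its hinge at (475,252).

```bash
cat >> h.py <<'E'
def plan(target,yaw=None,n=None):
    """tool-frame shift (units) and turn about tool z for a world target; yaw = world angle of tool x"""
    o=telemetry.get_obs(); R=np.array(o['orientation']); d=R.T@(np.array(target)-o['position'])
    y0=np.arctan2(R[1,0],R[0,0]); dz=0 if yaw is None else -(yaw-y0)
    print('from',np.round(o['position'],4),'shift units',np.round(d/0.5,4),'turn z units',round(dz/(np.pi/2),4),'tilt xy',np.round(R[:2,2],4),'yaw',round(y0,4))
E
python3 - <<'E'
from h import *
p=cap('wrist'); print(np.round(p['T_tool_cam'],3).tolist(),np.round(p['K'],1).tolist())
plan([0.50,-0.10,0.36],0.0)
E
```

```text
[[0.0, 0.964, 0.267, 0.072], [1.0, -0.0, 0.0, 0.002], [0.0, 0.267, -0.964, -0.162], [0.0, 0.0, 0.0, 1.0]] [[301.3, 0.0, 252.9], [0.0, 301.3, 192.8], [0.0, 0.0, 1.0]]
from [ 0.1674 -0.5762  0.2226] shift units [ 0.9045 -0.7289 -0.2748] turn z units 0.1801 tilt xy [-0.  0.] yaw 0.2828
```

Request:
apply_moves(motion="0 0 -0.09 0 0 0 1;0 0 -0.09 0 0 0 1;0 0 -0.09 0 0 0 1;0.075 -0.06 0 0 0 0.025 1;0.075 -0.06 0 0 0 0.025 1;0.075 -0.06 0 0 0 0.025 1;0.075 -0.06 0 0 0 0.025 1;0.075 -0.06 0 0 0 0.025 1;0.075 -0.06 0 0 0 0.025 1;0.075 -0.06 0 0 0 0.025 1")

```text
time_s: 2.95
position: [0.3962, -0.3254, 0.3602]
orientation: [[1.0, -0.015, 0.001], [-0.015, -1.0, 0.006], [0.001, -0.006, -1.0]]
contact_force: [1.2, -0.7, -0.2]
gripper_width: 0.0881
```

```bash
python3 - <<'E'
from h import *
st(); plan([0.54,-0.14,0.37],0.0)
E
```

```text
t 2.95 pos [ 0.3962 -0.3254  0.3602] F [ 1.2 -0.7 -0.2] M [ 0.04 -0.03 -0.01] w 0.0881
[[1.0, -0.015, 0.001], [-0.015, -1.0, 0.006], [0.001, -0.006, -1.0]]
from [ 0.3962 -0.3254  0.3602] shift units [ 0.2821 -0.3752 -0.0171] turn z units -0.0094 tilt xy [0.0009 0.0061] yaw -0.0148
```

Request:
apply_moves(motion="0.05 -0.067 -0.003 0 0 0 1;0.05 -0.067 -0.003 0 0 0 1;0.05 -0.067 -0.003 0 0 0 1;0.05 -0.067 -0.003 0 0 0 1;0.05 -0.067 -0.003 0 0 0 1;0.04 -0.055 -0.003 0 0 0 1;0 0 0 0 0 0 1;0 0 0 0 0 0 1;0 0 0 0 0 0 1;0 0 0 0 0 0 1")

```text
time_s: 3.95
position: [0.5514, -0.1198, 0.3702]
orientation: [[1.0, -0.009, 0.001], [-0.009, -1.0, 0.006], [0.001, -0.006, -1.0]]
contact_force: [-0.5, 0.2, 0.9]
gripper_width: 0.0878
```

```bash
python3 - <<'E'
from h import *
st(); p=cap('wrist'); save(p,'w1.png',None,1.5)
for t in ['hinge_in','pin_high_in','door_stop','cabinet']:
    for r in tip_of(t,p)[:2]:
        w=W(p,r['point']); print(t,round(r['conf'],2),np.round(w,4),np.round(proj(p,w)*1.5))
np.savez('w1',C=p['C'],K=p['K'])
plan([0.50,0.297,0.40],0.0)
E
```

```text
t 3.95 pos [ 0.5514 -0.1198  0.3702] F [-0.5  0.2  0.9] M [-0.02  0.03  0.01] w 0.0878
[[1.0, -0.009, 0.001], [-0.009, -1.0, 0.006], [0.001, -0.006, -1.0]]
hinge_in 0.64 [ 0.6188 -0.1805  0.0509] [438. 169.]
hinge_in 0.4 [0.5723 0.24   0.0008] [ 73. 213.]
pin_high_in 0.65 [ 0.6202 -0.1864  0.1587] [462. 169.]
door_stop 0.84 [ 0.5251 -0.3087  0.1071] [576. 270.]
cabinet 0.58 [ 0.5249 -0.3107  0.1092] [579. 270.]
from [ 0.5516 -0.1195  0.3702] shift units [-0.1103 -0.8324 -0.0543] turn z units -0.0055 tilt xy [0.0013 0.0065] yaw -0.0086
```

View pics/w1.png

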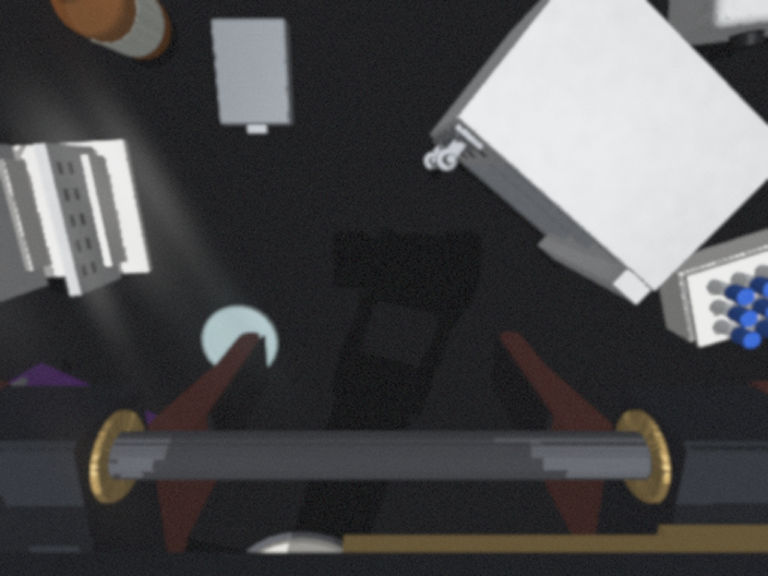

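Wrist view: the cabinet top runs from its front-left corner at (458,122) to its front-right corner at (653,290). The upper pin is near (449,158), the lower pin near (430,160), and the stop bar near (585,265). I'll crop in on the pins.

```bash
python3 - <<'E'
import numpy as np,cv2
from h import atz
d=np.load('w1.npz'); p={'C':d['C'],'K':d['K']}
f=cv2.imread('pics/w1.png')
cv2.imwrite('pics/w1c.png',cv2.resize(f[100:300,410:670],None,fx=3,fy=3,interpolation=cv2.INTER_CUBIC))
a=atz(p,458/1.5,122/1.5,.2);b=atz(p,653/1.5,290/1.5,.2);print(a,b,np.linalg.norm(a-b), np.degrees(np.arctan2((a-b)[1],(a-b)[0]))-90)
for u in [(449,158,.183),(430,160,.073)]: print(atz(p,u[0]/1.5,u[1]/1.5,u[2]))
E
```

```text
[ 0.65181774 -0.17544149  0.2       ] [ 0.53033401 -0.32777628  0.2       ] 0.1948440067453506 -38.57160886960503
[ 0.62819104 -0.17239497  0.183     ]
[ 0.62781013 -0.16944824  0.073     ]
```

View pics/w1c.png

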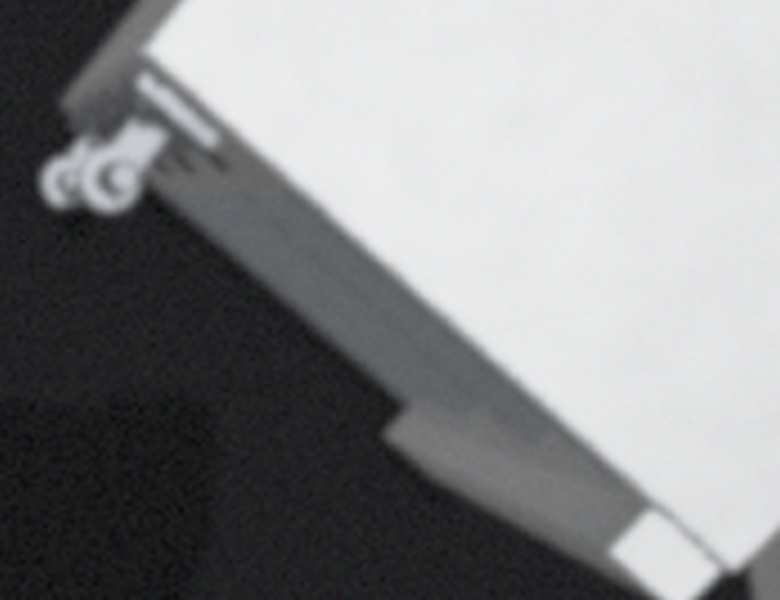

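Request:
apply_moves(motion="-0.011 -0.083 -0.01 0 0 0 1;-0.011 -0.083 -0.01 0 0 0 1;-0.011 -0.083 -0.01 0 0 0 1;-0.011 -0.083 -0.01 0 0 0 1;-0.011 -0.083 -0.01 0 0 0 1;-0.011 -0.083 -0.01 0 0 0 1;-0.011 -0.083 -0.01 0 0 0 1;-0.011 -0.083 0 0 0 0 1;-0.011 -0.083 0 0 0 0 1;0 0 0 0 0 0 1")

```text
time_s: 5.2
position: [0.505, 0.2634, 0.4073]
orientation: [[1.0, -0.02, -0.0], [-0.02, -1.0, 0.008], [-0.0, -0.008, -1.0]]
contact_force: [0.8, 0.2, 0.4]
gripper_width: 0.0879
```

The crop shows the upper pin inside its shoulder ring at about (449,160) and the lower one at (431,160). That puts the pin axis near (0.628, -0.171), which is about 16–20 mm along the strip. The cabinet yaw is about -38.6°. Next I look at the door from close up.

```bash
python3 - <<'E'
from h import *
st(); p=cap('wrist'); save(p,'w2.png',None,1.5)
for t in ['door','socket_high','door_top','door_handle','shelf_panel','stand']:
    for r in tip_of(t,p)[:2]:
        w=W(p,r['point']); print(t,round(r['conf'],2),np.round(w,4),np.round(proj(p,w)*1.5))
np.savez('w2',C=p['C'],K=p['K'])
E
```

```text
t 5.2 pos [0.505  0.2634 0.4073] F [0.8 0.2 0.4] M [0.01 0.02 0.02] w 0.0879
[[1.0, -0.02, -0.0], [-0.02, -1.0, 0.008], [-0.0, -0.008, -1.0]]
door 0.89 [ 0.2927  0.1727 -0.0041] [449. 376.]
door 0.64 [0.6625 0.2954 0.0047] [350.  88.]
socket_high 0.8 [0.4213 0.544  0.1427] [104. 330.]
socket_high 0.66 [0.2965 0.1707 0.1382] [469. 432.]
door_top 0.7 [0.5701 0.2906 0.1914] [344. 174.]
door_handle 0.79 [0.3945 0.2833 0.0924] [364. 333.]
door_handle 0.68 [0.507  0.3074 0.1008] [338. 235.]
shelf_panel 0.84 [0.6636 0.2069 0.0095] [428.  85.]
stand 0.7 [0.5742 0.2401 0.0014] [399. 167.]
```

View pics/w2.png

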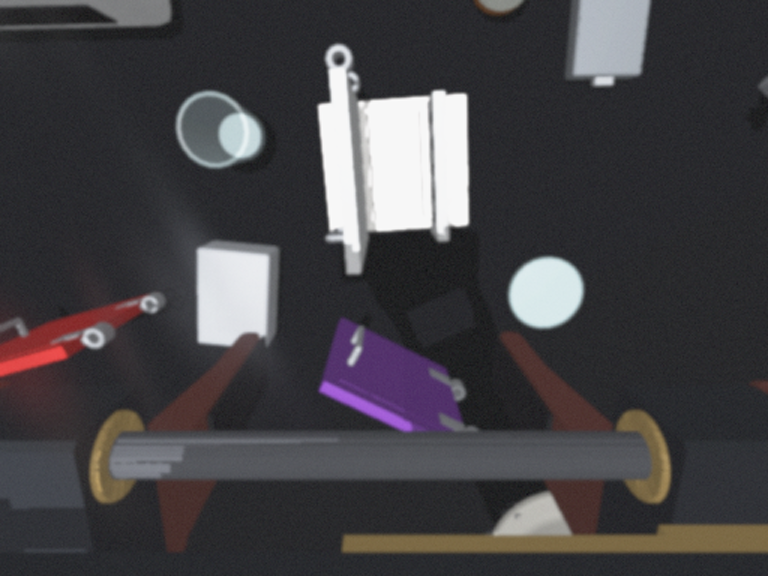

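The white door shows its sockets at (338,58) and (350,82), its handle at (338,238), and its top edge running from (340,70) to (353,245). That confirms the choice. The purple door is at (390,380) and the red one at (60,345).

```bash
python3 - <<'E'
import numpy as np,cv2
from h import atz,plan
d=np.load('w2.npz'); p={'C':d['C'],'K':d['K']}
for u in [(340,70,.195),(353,246,.195),(338,58,.170),(350,82,.06)]: print(u,atz(p,u[0]/1.5,u[1]/1.5,u[2]))
f=cv2.imread('pics/w2.png')
g=cv2.cvtColor(f,cv2.COLOR_BGR2GRAY)
for r in (100,130,160,190,220,240): print(r,g[r,320:380:2].tolist())
E
```

```text
(340, 70, 0.195) [0.64688287 0.290555   0.195     ]
(353, 246, 0.195) [0.51200365 0.28545547 0.195     ]
(338, 58, 0.17) [0.66034329 0.29389225 0.17      ]
(350, 82, 0.06) [0.66023246 0.29205528 0.06      ]
100 [40, 40, 41, 48, 53, 133, 238, 247, 247, 247, 247, 247, 247, 243, 184, 130, 124, 123, 110, 109, 125, 131, 115, 108, 119, 161, 203, 212, 214, 217]
130 [189, 250, 247, 247, 247, 247, 247, 246, 247, 247, 247, 247, 247, 247, 245, 200, 137, 128, 126, 135, 169, 199, 219, 239, 238, 241, 247, 247, 247, 247]
160 [50, 127, 233, 247, 247, 247, 247, 247, 247, 247, 247, 247, 247, 247, 247, 245, 209, 143, 125, 125, 128, 159, 194, 205, 200, 211, 243, 247, 247, 247]
190 [42, 37, 76, 198, 251, 247, 247, 247, 247, 247, 247, 246, 246, 246, 246, 247, 247, 231, 158, 127, 125, 134, 164, 193, 204, 201, 220, 247, 247, 247]
220 [43, 39, 42, 56, 140, 236, 247, 247, 247, 247, 247, 247, 246, 246, 246, 246, 246, 246, 225, 158, 129, 127, 129, 153, 187, 209, 231, 235, 244, 247]
240 [41, 41, 61, 109, 137, 153, 162, 160, 153, 156, 154, 172, 230, 246, 246, 246, 246, 246, 243, 211, 149, 126, 124, 111, 75, 43, 33, 32, 31, 21]
```

```bash
python3 - <<'E'
from h import plan
plan([0.567,0.288,0.162],0.037)
E
```

```text
from [0.5064 0.2579 0.4085] shift units [ 0.1188 -0.06    0.4936] turn z units -0.041 tilt xy [0.0019 0.007 ] yaw -0.0274
```

Request:
apply_moves(motion="0.06 -0.03 0 -0.004 0 -0.02 1;0.06 -0.03 0 0 0 -0.02 1;0 0 0.07 0 0 0 1;0 0 0.08 0 0 0 1;0 0 0.08 0 0 0 1;0 0 0.08 0 0 0 1;0 0 0.04 0 0 0 1;0 0 0 0 0 0 1;0 0 0 0 0 0 1;0 0 0 0 0 0 1")

```text
time_s: 6.55
position: [0.5785, 0.2787, 0.2282]
orientation: [[1.0, 0.021, 0.006], [0.021, -1.0, 0.001], [0.006, -0.001, -1.0]]
contact_force: [-0.5, -0.3, 0.3]
gripper_width: 0.0874
```

```bash
python3 - <<'E'
from h import *
st(); p=cap('wrist'); save(p,'w3.png',None,1.5); np.savez('w3',C=p['C'],K=p['K'])
plan([0.567,0.288,0.162],0.037)
E
```

```text
t 6.55 pos [0.5785 0.2787 0.2282] F [-0.5 -0.3  0.3] M [ 0.02  0.   -0.01] w 0.0874
[[1.0, 0.021, 0.006], [0.021, -1.0, 0.001], [0.006, -0.001, -1.0]]
from [0.5787 0.2788 0.2289] shift units [-0.024  -0.0186  0.1336] turn z units -0.0102 tilt xy [0.0076 0.0019] yaw 0.021
```

View pics/w3.png

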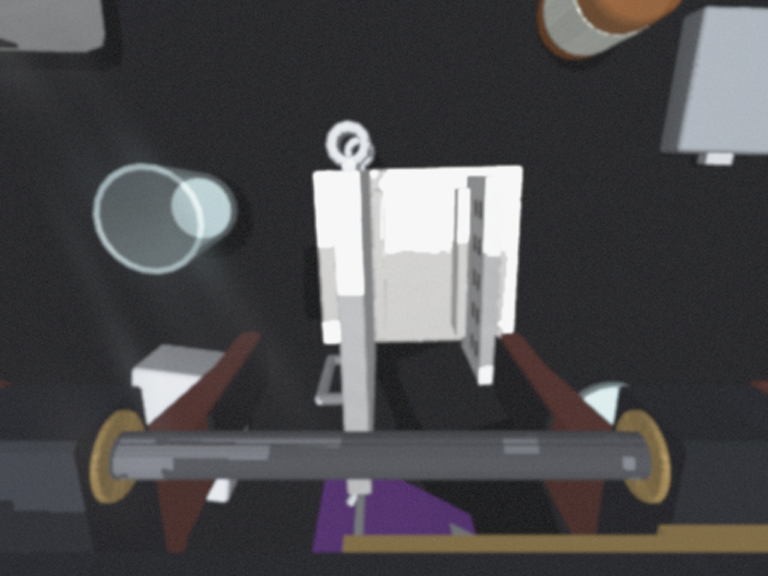

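Close view: white door between the fingers, upper socket ring at (347,143), top edge running down to its free end at (359,488), handle at (330,380).

```bash
python3 - <<'E'
import numpy as np
from h import atz
d=np.load('w3.npz'); p={'C':d['C'],'K':d['K']}
for u in [(347,143,.170),(358,151,.06),(348,175,.195),(350,250,.195),(359,488,.195)]: print(u,atz(p,u[0]/1.5,u[1]/1.5,u[2]))
E
```

```text
(347, 143, 0.17) [0.66066224 0.29395437 0.17      ]
(358, 151, 0.06) [0.66072668 0.29407367 0.06      ]
(348, 175, 0.195) [0.64670153 0.29172695 0.195     ]
(350, 250, 0.195) [0.61489602 0.29075892 0.195     ]
(359, 488, 0.195) [0.49257467 0.28568697 0.195     ]
```

Request:
apply_moves(motion="-0.02 -0.02 0 0 -0.005 -0.012 1;0 0 0 0 0 0 1;0 0 0.03 0 0 0 1;0 0 0.03 0 0 0 1;0 0 0.03 0 0 0 1;0 0 0.03 0 0 0 1;0 0 0.01 0 0 0 1;0 0 0 0 0 0 1;0 0 0 0 0 0 1;0 0 0 0 0 0 1")

```text
time_s: 7.6
position: [0.5681, 0.2902, 0.1605]
orientation: [[0.999, 0.042, 0.002], [0.042, -0.999, 0.003], [0.003, -0.003, -1.0]]
contact_force: [0.6, 0.6, -0.0]
gripper_width: 0.0876
```

```bash
python3 - <<'E'
from h import *
st(); plan([0.568,0.2893,0.162],0.041)
E
```

```text
t 7.6 pos [0.5681 0.2902 0.1605] F [ 0.6  0.6 -0. ] M [0.04 0.06 0.04] w 0.0876
[[0.999, 0.042, 0.002], [0.042, -0.999, 0.003], [0.003, -0.003, -1.0]]
from [0.5681 0.2902 0.1605] shift units [-0.0003  0.0018 -0.003 ] turn z units 0.0007 tilt xy [0.0024 0.0032] yaw 0.0421
```

Well placed. Closing.

Request:
apply_moves(motion="0 0.001 0 0 0 0 0;0 0 0 0 0 0 0;0 0 0 0 0 0 0;0 0 0 0 0 0 0;0 0 0 0 0 0 0;0 0 0 0 0 0 0;0 0 0 0 0 0 0;0 0 0 0 0 0 0;0 0 0 0 0 0 0;0 0 0 0 0 0 0")

```text
time_s: 8.6
position: [0.5692, 0.2901, 0.1634]
orientation: [[0.999, 0.042, 0.007], [0.042, -0.999, 0.005], [0.007, -0.005, -1.0]]
contact_force: [-0.9, 2.6, -0.3]
gripper_width: 0.012
```

```bash
python3 - <<'E'
from h import *
st()
E
```

```text
t 8.6 pos [0.5692 0.2901 0.1634] F [-0.9  2.6 -0.3] M [0.41 0.02 0.1 ] w 0.012
[[0.999, 0.042, 0.007], [0.042, -0.999, 0.005], [0.007, -0.005, -1.0]]
```

Request:
apply_moves(motion="0 0 -0.01 0 0 0 0;0 0 -0.02 0 0 0 0;0 0 -0.03 0 0 0 0;0 0 -0.04 0 0 0 0;0 0 -0.04 0 0 0 0;0 0 -0.04 0 0 0 0;0 0 -0.04 0 0 0 0;0 0 -0.03 0 0 0 0;0 0 0 0 0 0 0;0 0 0 0 0 0 0")

```text
time_s: 9.6
position: [0.5673, 0.2889, 0.2958]
orientation: [[0.999, 0.042, 0.002], [0.042, -0.999, 0.003], [0.002, -0.003, -1.0]]
contact_force: [-0.7, 0.3, -6.0]
gripper_width: 0.0115
```

```bash
python3 - <<'E'
from h import *
st(); p=cap('wrist'); save(p,'w4.png',None,1.5); np.savez('w4',C=p['C'],K=p['K'])
plan([0.52,-0.14,0.29],0.04)
E
```

```text
t 9.6 pos [0.5673 0.2889 0.2958] F [-0.7  0.3 -6. ] M [0.07 0.04 0.  ] w 0.0115
[[0.999, 0.042, 0.002], [0.042, -0.999, 0.003], [0.002, -0.003, -1.0]]
from [0.5673 0.2888 0.2959] shift units [-0.1304  0.853   0.0091] turn z units 0.0012 tilt xy [0.0019 0.0029] yaw 0.0419
```

View pics/w4.png

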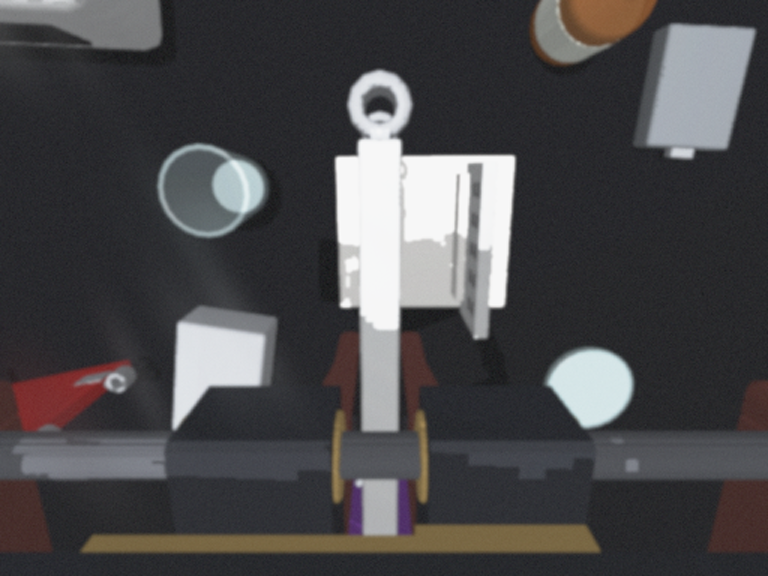

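The door is gripped square and hangs upright, with the socket ring at (380,103) and the panel along the image column at about 380. Carrying it over the shelf panel.

Request:
apply_moves(motion="-0.004 0.03 0 0 0 0 0;-0.008 0.06 0 0 0 0 0;-0.009 0.07 0 0 0 0 0;-0.009 0.07 0 0 0 0 0;-0.009 0.07 0 0 0 0 0;-0.009 0.07 0 0 0 0 0;-0.009 0.07 0.02 0 0 0 0;-0.009 0.07 0.02 0 0 0 0;-0.009 0.07 0.02 0 0 0 0;-0.005 0.04 0.02 0 0 0 0")

```text
time_s: 10.65
position: [0.5329, -0.0391, 0.2437]
orientation: [[0.999, 0.044, -0.013], [0.044, -0.999, -0.003], [-0.013, 0.003, -1.0]]
contact_force: [-0.0, -0.5, -4.2]
gripper_width: 0.0119
```

```bash
python3 - <<'E'
from h import *
d=np.load('w4.npz')
p={'C':d['C'],'K':d['K']}; 
R=np.array([[.999,.042,.002],[.042,-.999,.003],[.002,-.003,-1]]); t=np.array([.5673,.2889,.2958])
for u in [(380,103,.303),(380,118,.193)]: print(R.T@(atz(p,u[0]/1.5,u[1]/1.5,u[2])-t))
st(); plan([0.536,-0.095,0.213],0.041)
E
```

```text
[ 0.09145416  0.00185377 -0.0070112 ]
[0.09708013 0.00196871 0.10300185]
t 10.65 pos [ 0.5329 -0.0391  0.2437] F [-0.  -0.5 -4.2] M [0.13 0.01 0.04] w 0.0119
[[0.999, 0.044, -0.013], [0.044, -0.999, -0.003], [-0.013, 0.003, -1.0]]
from [ 0.5329 -0.0391  0.2437] shift units [0.0021 0.1117 0.0617] turn z units 0.0021 tilt xy [-0.0133 -0.0034] yaw 0.0443
```

Request:
apply_moves(motion="0 0.02 0.01 0.002 0.008 0 0;0 0.03 0.01 0 0 0 0;0 0.02 0.01 0 0 0 0;0 0.01 0.01 0 0 0 0;0 0.01 0.01 0 0 0 0;0 0 0.004 0 0 0 0;0 0 0 0 0 0 0;0 0 0 0 0 0 0;0 0 0 0 0 0 0;0 0 0 0 0 0 0")

```text
time_s: 11.65
position: [0.5318, -0.0869, 0.2113]
orientation: [[0.999, 0.043, -0.005], [0.043, -0.999, 0.003], [-0.004, -0.003, -1.0]]
contact_force: [0.2, -0.0, -4.7]
gripper_width: 0.0119
```

```bash
python3 - <<'E'
from h import *
o=st(); p=cap('wrist'); save(p,'w5.png',(200,30,440,210),3.3); np.savez('w5',C=p['C'],K=p['K'],R=o['orientation'],t=o['position'])
for t in ['hinge_in','pin_high_in','socket_high','socket_low']:
    for r in tip_of(t,p)[:2]:
        w=W(p,r['point']); print(t,round(r['conf'],2),np.round(w,4),np.round((proj(p,w)-[200,30])*3.3))
E
```

```text
t 11.65 pos [ 0.5318 -0.0869  0.2113] F [ 0.2 -0.  -4.7] M [-0.   -0.01 -0.03] w 0.0119
[[0.999, 0.043, -0.005], [0.043, -0.999, 0.003], [-0.004, -0.003, -1.0]]
hinge_in 0.9 [ 0.6191 -0.1804  0.0512] [486. 224.]
pin_high_in 0.74 [ 0.6158 -0.1854  0.16  ] [668. 225.]
socket_high 0.92 [ 0.6253 -0.083   0.1984] [165. 129.]
socket_low 0.83 [ 0.6239 -0.0832  0.0845] [171. 186.]
socket_low 0.83 [0.2897 0.1706 0.0268] [-467. 1012.]
```

View pics/w5.png

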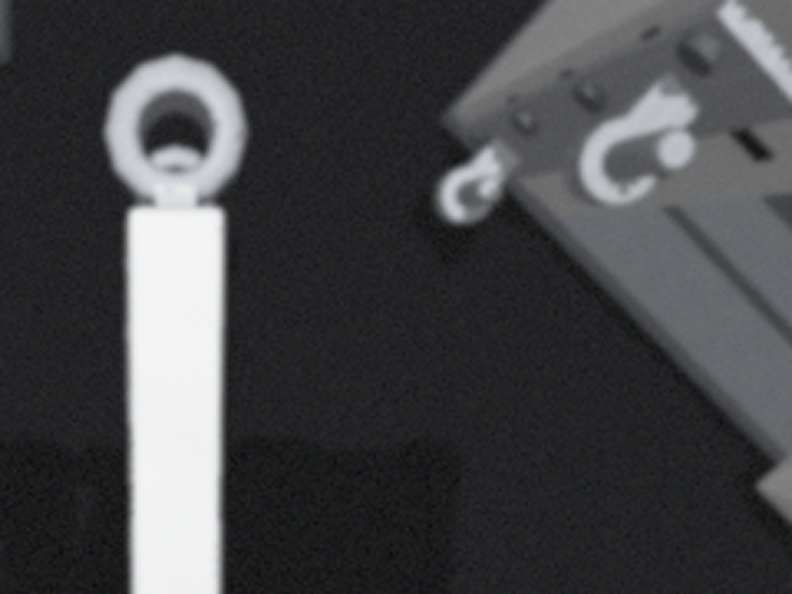

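Clear view: socket ring centred at (176,128), upper pin top at (677,150), lower pin top at (490,187).

```bash
python3 - <<'E'
from h import *
d=np.load('w5.npz'); p={'C':d['C'],'K':d['K']}; R=d['R'];t=d['t']
for n,u in dict(pinU=(677,150,.183),pinL=(490,187,.073),shU=(622,161,.160),sockU=(176,128,t[2]+.007),sockL_top=(175,158,t[2]-.103)).items():
    w=atz(p,u[0]/3.3+200,u[1]/3.3+30,u[2]); print(n,np.round(w,4),'rel tool',np.round(R.T@(w-t),4))
E
```

```text
pinU [ 0.6274 -0.174   0.183 ] rel tool [0.0919 0.0912 0.0276]
pinL [ 0.6282 -0.1737  0.073 ] rel tool [0.0932 0.0913 0.1376]
shU [ 0.6275 -0.174   0.16  ] rel tool [0.0922 0.0913 0.0506]
sockU [ 0.6231 -0.0848  0.2183] rel tool [ 0.0913  0.0018 -0.0074]
sockL_top [ 0.6289 -0.0841  0.1083] rel tool [0.0976 0.0016 0.1026]
```

Request:
apply_moves(motion="0 0.02 0 0 0.008 0 0;0.002 0.03 0 0 0 0 0;0 0.03 0 0 0 0 0;0 0.03 0 0 0 0 0;0 0.02 0 0 0 0 0;0 0.02 0 0 0 0 0;0 0.01 0 0 0 0 0;0 0 0 0 0 0 0;0 0 0 0 0 0 0;0 0 0 0 0 0 0")

```text
time_s: 12.9
position: [0.5359, -0.1762, 0.2103]
orientation: [[0.999, 0.039, 0.008], [0.039, -0.999, 0.003], [0.008, -0.003, -1.0]]
contact_force: [0.1, 0.4, -4.7]
gripper_width: 0.0116
```

```bash
python3 - <<'E'
from h import *
o=st(); plan([0.5362,-0.1760,0.2113],0.043)
p=cap('wrist'); save(p,'w6.png',(180,30,340,150),5); np.savez('w6',C=p['C'],K=p['K'],R=o['orientation'],t=o['position'])
E
```

```text
t 12.9 pos [ 0.5359 -0.1762  0.2103] F [ 0.1  0.4 -4.7] M [ 0.03  0.03 -0.  ] w 0.0116
[[0.999, 0.039, 0.008], [0.039, -0.999, 0.003], [0.008, -0.003, -1.0]]
from [ 0.5359 -0.1762  0.2103] shift units [ 0.0006 -0.0005 -0.002 ] turn z units -0.0023 tilt xy [0.0078 0.0032] yaw 0.0394
```

View pics/w6.png

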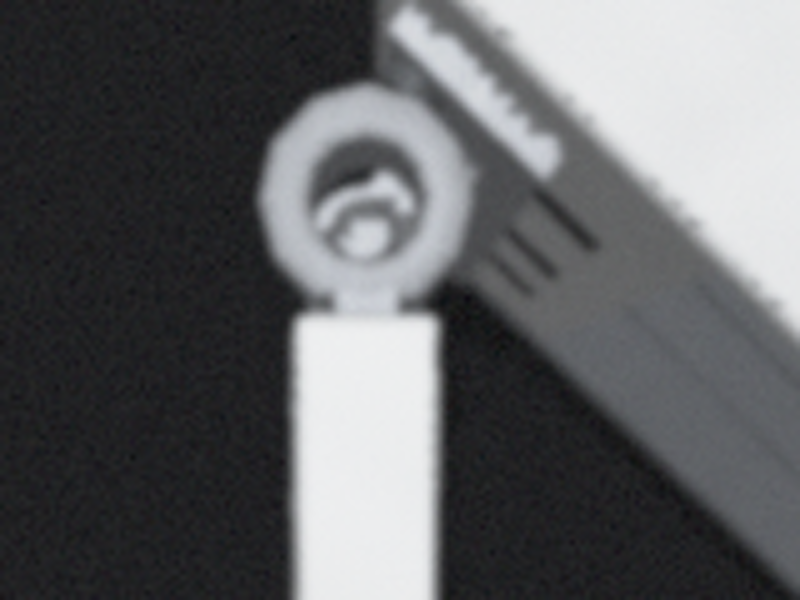

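The upper pin shows through the bore at (363,236). The ring is centred at (367,197).

```bash
python3 - <<'E'
from h import *
d=np.load('w6.npz'); p={'C':d['C'],'K':d['K']}; R=d['R'];t=d['t']
for n,u in dict(pinU=(363,236,.183),sockU=(367,197,t[2]+.007),sockU2=(367,197,t[2]+.008)).items():
    w=atz(p,u[0]/5+180,u[1]/5+30,u[2]); print(n,np.round(w,4),'rel tool',np.round(R.T@(w-t),4))
E
```

```text
pinU [ 0.6271 -0.174   0.183 ] rel tool [0.091  0.0014 0.028 ]
sockU [ 0.6271 -0.1745  0.2173] rel tool [ 0.0912  0.0018 -0.0063]
sockU2 [ 0.6269 -0.1745  0.2183] rel tool [ 0.0911  0.0018 -0.0073]
```

Request:
apply_moves(motion="0 0 0.006 0 0 0 0;0 0 0.006 0 0 0 0;0 0 0.005 0 0 0 0;0 0 0.004 0 0 0 0;0 0 0.004 0 0 0 0;0 0 0.003 0 0 0 0;0 0 0.003 0 0 0 0;0 0 0.003 0 0 0 0;0 0 0.003 0 0 0 0;0 0 0 0 0 0 0")

```text
time_s: 13.95
position: [0.5362, -0.1746, 0.19]
orientation: [[0.999, 0.042, 0.008], [0.042, -0.999, 0.004], [0.008, -0.003, -1.0]]
contact_force: [-0.1, -0.0, -4.5]
gripper_width: 0.0118
```

```bash
python3 - <<'E'
from h import *
o=st(); plan([0.5359,-0.1762,0.173],0.039)
E
```

```text
t 13.95 pos [ 0.5362 -0.1746  0.19  ] F [-0.1 -0.  -4.5] M [-0.    0.03  0.04] w 0.0118
[[0.999, 0.042, 0.008], [0.042, -0.999, 0.004], [0.008, -0.003, -1.0]]
from [ 0.5362 -0.1746  0.19  ] shift units [-0.001   0.0033  0.034 ] turn z units 0.0018 tilt xy [0.0078 0.0035] yaw 0.0419
```

Request:
apply_moves(motion="0 0.002 0.002 0 0 0 0;0 0 0.003 0 0 0 0;0 0 0.003 0 0 0 0;0 0 0.003 0 0 0 0;0 0 0.003 0 0 0 0;0 0 0.003 0 0 0 0;0 0 0.003 0 0 0 0;0 0 0 0 0 0 0;0 0 0 0 0 0 0;0 0 0 0 0 0 0")

```text
time_s: 14.95
position: [0.5363, -0.1757, 0.1792]
orientation: [[0.999, 0.042, 0.008], [0.042, -0.999, 0.004], [0.008, -0.003, -1.0]]
contact_force: [0.1, -0.0, -4.3]
gripper_width: 0.0122
```

```bash
python3 - <<'E'
from h import *
o=st(); plan([0.5359,-0.1762,0.173],0.039)
E
```

```text
t 14.95 pos [ 0.5363 -0.1757  0.1792] F [ 0.1 -0.  -4.3] M [ 0.02  0.02 -0.07] w 0.0122
[[0.999, 0.042, 0.008], [0.042, -0.999, 0.004], [0.008, -0.003, -1.0]]
from [ 0.5363 -0.1757  0.1792] shift units [-0.001   0.0011  0.0124] turn z units 0.0018 tilt xy [0.0079 0.0036] yaw 0.0418
```

Request:
apply_moves(motion="0 0.001 0.002 0 0 0 0;0 0 0.002 0 0 0 0;0 0 0.002 0 0 0 0;0 0 0.001 0 0 0 0;0 0 0.001 0 0 0 0;0 0 0.001 0 0 0 0;0 0 0.001 0 0 0 0;0 0 0 0 0 0 0;0 0 0 0 0 0 0;0 0 0 0 0 0 0")

```text
time_s: 15.95
position: [0.5365, -0.1762, 0.1739]
orientation: [[0.999, 0.042, 0.008], [0.042, -0.999, 0.003], [0.008, -0.003, -1.0]]
contact_force: [0.0, -0.7, -4.5]
gripper_width: 0.0114
```

Request:
apply_moves(motion="0 0 0.001 0 0 0 0;0 0 0.001 0 0 0 0;0 0 0.001 0 0 0 0;0 0 0 0 0 0 0;0 0 0 0 0 0 0;0 0 0 0 0 0 0;0 0 0 0 0 0 0;0 0 0 0 0 0 0;0 0 0 0 0 0 0;0 0 0 0 0 0 0")

```text
time_s: 16.95
position: [0.5366, -0.1763, 0.1731]
orientation: [[0.999, 0.042, 0.009], [0.042, -0.999, 0.003], [0.009, -0.003, -1.0]]
contact_force: [0.5, -0.5, -5.3]
gripper_width: 0.0119
```

Request:
apply_moves(motion="0 0 0.001 0 0 0 0;0 0 0.001 0 0 0 0;0 0 0.001 0 0 0 0;0 0 0.001 0 0 0 0;0 0 0.001 0 0 0 0;0 0 0.001 0 0 0 0;0 0 0 0 0 0 0;0 0 0 0 0 0 0;0 0 0 0 0 0 0;0 0 0 0 0 0 0")

```text
time_s: 17.95
position: [0.5366, -0.1763, 0.1728]
orientation: [[0.999, 0.042, 0.011], [0.042, -0.999, 0.002], [0.011, -0.002, -1.0]]
contact_force: [-2.4, 0.4, 0.5]
gripper_width: 0.012
```

Contact came at the expected seated height (TCP 0.1728, so origin about 0.020), and the hinge now carries the weight. Releasing and backing up.

Request:
apply_moves(motion="0 0 0 0 0 0 0.4;0 0 0 0 0 0 0.4;0 0 0 0 0 0 0.4;0 0 0 0 0 0 0.4;0 0 0 0 0 0 0.4;0 0 0 0 0 0 0.4;0 0 0 0 0 0 0.4;0 0 0 0 0 0 0.4;0 0 0 0 0 0 0.4;0 0 0 0 0 0 0.4")

```text
time_s: 18.95
position: [0.5381, -0.1768, 0.1735]
orientation: [[0.999, 0.042, 0.016], [0.042, -0.999, 0.001], [0.016, 0.0, -1.0]]
contact_force: [-0.3, -1.7, 0.9]
gripper_width: 0.035
```

Request:
apply_moves(motion="0 0 -0.02 0 0 0 0.4;0 0 -0.03 0 0 0 0.4;0 0 -0.04 0 0 0 0.4;0 0 -0.04 0 0 0 0.4;0 0 -0.03 0 0 0 0.4;0 0 0 0 0 0 0.4;0 0 0 0 0 0 0.4;0 0 0 0 0 0 0.4;0 0 0 0 0 0 0.4;0 0 0 0 0 0 0.4")

```text
time_s: 19.95
position: [0.5366, -0.1768, 0.2619]
orientation: [[0.999, 0.042, 0.018], [0.042, -0.999, -0.001], [0.018, 0.001, -1.0]]
contact_force: [-0.2, -0.3, 0.3]
gripper_width: 0.0353
```

```bash
python3 - <<'E'
from h import *
o=st(); p=cap('wrist'); save(p,'w7.png',None,1.5); np.savez('w7',C=p['C'],K=p['K'],R=o['orientation'],t=o['position'])
for t in ['door','door_top','socket_high','socket_low']:
    for r in tip_of(t,p)[:2]:
        w=W(p,r['point']); print(t,round(r['conf'],2),np.round(w,4),np.round(proj(p,w)*1.5))
E
```

```text
t 19.95 pos [ 0.5366 -0.1768  0.2619] F [-0.2 -0.3  0.3] M [-0.06  0.01  0.01] w 0.0353
[[0.999, 0.042, 0.018], [0.042, -0.999, -0.001], [0.018, 0.001, -1.0]]
door 0.64 [ 0.6298 -0.1729  0.0174] [377. 145.]
door_top 0.83 [ 0.5345 -0.1799  0.2004] [382. 316.]
door_top 0.51 [ 0.5237 -0.3095  0.1056] [557. 297.]
socket_high 0.69 [ 0.629  -0.1759  0.1604] [382. 131.]
socket_high 0.23 [ 0.6202 -0.1861  0.1595] [399. 148.]
```

View pics/w7.png

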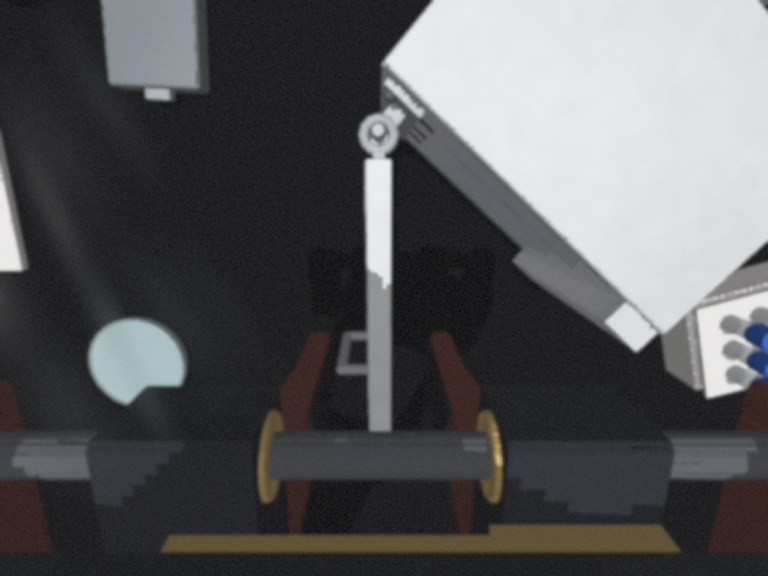

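The door is on both pins: the pin tip shows in the socket at (378,131) and the network gives a door origin z of 0.017. The panel runs straight down from there, about 49° open, with the handle at (352,355) on the left. Next I go round to the front side with the fingers shut.

Request:
apply_moves(motion="-0.02 -0.03 0 0 -0.011 0 0;-0.03 -0.04 0 0 0 0 0;-0.025 -0.04 0 0 0 0 0;0 0 0 0 0 0 0;0 0 0.03 0 0 0 0;0 0 0.05 0 0 0 0;0 0 0.05 0 0 0 0;0 0 0.03 0 0 0 0;0 0 0 0 0 0 0;0 0 0 0 0 0 0")

```text
time_s: 21.2
position: [0.4936, -0.1187, 0.1812]
orientation: [[0.999, 0.044, -0.0], [0.044, -0.999, -0.003], [-0.001, 0.003, -1.0]]
contact_force: [0.7, -0.5, -0.1]
gripper_width: 0.0007
```

```bash
python3 - <<'E'
from h import *
o=st(); plan([0.497,-0.160,0.178],0.042);plan([0.502,-0.2135,0.178])
E
```

```text
t 21.2 pos [ 0.4936 -0.1187  0.1812] F [ 0.7 -0.5 -0.1] M [0.02 0.02 0.02] w 0.0007
[[0.999, 0.044, -0.0], [0.044, -0.999, -0.003], [-0.001, 0.003, -1.0]]
from [ 0.4936 -0.1187  0.1812] shift units [0.0032 0.0827 0.0065] turn z units 0.001 tilt xy [-0.0005 -0.0029] yaw 0.0436
from [ 0.4936 -0.1187  0.1812] shift units [0.0086 0.19   0.0069] turn z units 0.0 tilt xy [-0.0005 -0.0029] yaw 0.0436
```

Request:
apply_moves(motion="0.001 0.02 0.002 0 0 0 0;0.001 0.02 0.002 0 0 0 0;0 0.015 0.001 0 0 0 0;0 0.01 0 0 0 0 0;0 0.01 0 0 0 0 0;0.001 0.012 0 0 0 0 0;0.001 0.015 0 0 0 0 0;0.001 0.015 0 0 0 0 0;0.001 0.015 0 0 0 0 0;0.001 0.015 0 0 0 0 0")

```text
time_s: 22.2
position: [0.5023, -0.1992, 0.1833]
orientation: [[0.999, 0.043, 0.005], [0.043, -0.999, -0.005], [0.005, 0.005, -1.0]]
contact_force: [0.5, 2.0, -0.1]
gripper_width: 0.0002
```

```bash
python3 - <<'E'
from h import *
o=st(); plan([0.502,-0.2135,0.178],0.042);plan([0.5296,-0.262,0.178])
E
```

```text
t 22.2 pos [ 0.5023 -0.1992  0.1833] F [ 0.5  2.  -0.1] M [ 0.03  0.   -0.02] w 0.0002
[[0.999, 0.043, 0.005], [0.043, -0.999, -0.005], [0.005, 0.005, -1.0]]
from [ 0.5023 -0.1992  0.1833] shift units [-0.002   0.0284  0.0107] turn z units 0.0009 tilt xy [ 0.0054 -0.0051] yaw 0.0434
from [ 0.5023 -0.1992  0.1833] shift units [0.049  0.1277 0.0115] turn z units 0.0 tilt xy [ 0.0054 -0.0051] yaw 0.0434
```

Request:
apply_moves(motion="0 0.014 0.002 0 0 0 0;0.003 0.013 0.002 0 0 0 0;0.005 0.012 0.002 0 0 0 0;0.005 0.012 0.002 0 0 0 0;0.006 0.011 0 0 0 0 0;0.006 0.01 0 0 0 0 0;0.006 0.01 0 0 0 0 0;0.005 0.008 0 0 0 0 0;0.004 0.007 0 0 0 0 0;0.003 0.005 0 0 0 0 0")

```text
time_s: 23.2
position: [0.5282, -0.2542, 0.1788]
orientation: [[0.999, 0.043, 0.005], [0.043, -0.999, -0.005], [0.004, 0.005, -1.0]]
contact_force: [0.1, -0.1, -0.2]
gripper_width: 0.0005
```

```bash
python3 - <<'E'
from h import *
o=st(); plan([0.5296,-0.262,0.178])
E
```

```text
t 23.2 pos [ 0.5282 -0.2542  0.1788] F [ 0.1 -0.1 -0.2] M [ 0.03  0.07 -0.01] w 0.0005
[[0.999, 0.043, 0.005], [0.043, -0.999, -0.005], [0.004, 0.005, -1.0]]
from [ 0.5282 -0.2542  0.1788] shift units [0.0021 0.0156 0.0016] turn z units 0.0 tilt xy [ 0.0046 -0.0045] yaw 0.043
```

Request:
apply_moves(motion="0.002 0.003 0 0 0 0 0;0.002 0.003 0 0 0 0 0;0.002 0.003 0 0 0 0 0;0.002 0.002 0 0 0 0 0;0.002 0.002 0 0 0 0 0;0.002 0.002 0 0 0 0 0;0.002 0.002 0 0 0 0 0;0 0 0 0 0 0 0;0 0 0 0 0 0 0;0 0 0 0 0 0 0")

```text
time_s: 24.2
position: [0.532, -0.2591, 0.1789]
orientation: [[0.999, 0.045, -0.006], [0.045, -0.999, 0.003], [-0.006, -0.004, -1.0]]
contact_force: [-0.4, 0.1, -0.8]
gripper_width: 0.0005
```

```bash
python3 - <<'E'
from h import *
o=st(); p=cap('wrist'); save(p,'w8.png',None,1.5); np.savez('w8',C=p['C'],K=p['K'],R=o['orientation'],t=o['position'])
E
```

```text
t 24.2 pos [ 0.532  -0.2591  0.1789] F [-0.4  0.1 -0.8] M [ 0.12  0.19 -0.02] w 0.0005
[[0.999, 0.045, -0.006], [0.045, -0.999, 0.003], [-0.006, -0.004, -1.0]]
```

View pics/w8.png

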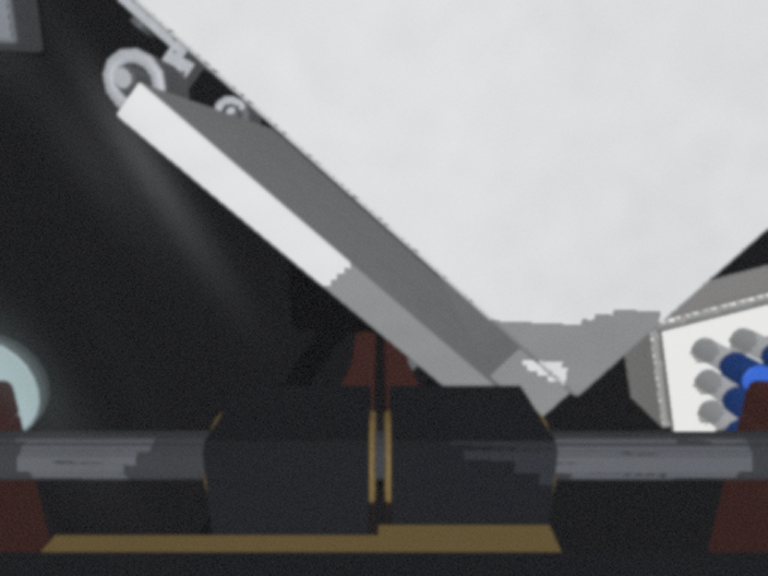

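The door appears nearly parallel to the cabinet front and against the stop bar at (540,380). I'll measure the angle.

```bash
python3 - <<'E'
from h import *
d=np.load('w8.npz'); p={'C':d['C'],'K':d['K']}
f=lambda u,z: atz(p,u[0]/1.5,u[1]/1.5,z)
for n,a,b,z in [('front',(118,115),(430,375),.205),('back',(145,84),(490,380),.205),('cab',(122,0),(490,320),.2)]:
    A,B=f(a,z),f(b,z); print(n,np.round(A,4),np.round(B,4),np.degrees(np.arctan2((A-B)[1],(A-B)[0]))-90)
E
```

```text
front [ 0.6148 -0.1836  0.205 ] [ 0.5388 -0.2772  0.205 ] -39.06662311276571
back [ 0.6232 -0.192   0.205 ] [ 0.538  -0.2971  0.205 ] -39.04805224779116
cab [ 0.6448 -0.1853  0.2   ] [ 0.5571 -0.2961  0.2   ] -38.3780931117812
```

Request:
apply_moves(motion="0.002 0.002 0 0 0 0 0;0.002 0.002 0 0 0 0 0;0.002 0.002 0 0 0 0 0;0.002 0.002 0 0 0 0 0;0.002 0.002 0 0 0 0 0;0.002 0.002 0 0 0 0 0;0.002 0.002 0 0 0 0 0;0.002 0.002 0 0 0 0 0;0.002 0.002 0 0 0 0 0;0.002 0.002 0 0 0 0 0")

```text
time_s: 25.25
position: [0.5319, -0.2591, 0.1794]
orientation: [[0.998, 0.048, -0.035], [0.049, -0.998, 0.025], [-0.034, -0.027, -0.999]]
contact_force: [-6.9, 5.1, 3.2]
gripper_width: -0.0001
```

It's firmly at the stop: no further travel, with a light 8.6 N. Backing away along the door's front normal, then up.

Request:
apply_moves(motion="-0.005 -0.004 0 0 0 0 0;-0.01 -0.008 0 0 0 0 0;-0.02 -0.016 0 0 0 0 0;-0.04 -0.03 0 0 0 0 0;-0.04 -0.03 0 0 0 0 0;-0.03 -0.02 0 0 0 0 0;0 0 -0.05 0 0 0 0;0 0 -0.07 0 0 0 0;0 0 -0.07 0 0 0 0;0 0 -0.03 0 0 0 0")

```text
time_s: 26.25
position: [0.4556, -0.2087, 0.2916]
orientation: [[0.998, 0.047, -0.035], [0.048, -0.999, 0.024], [-0.033, -0.025, -0.999]]
contact_force: [-0.1, 0.2, 0.0]
gripper_width: 0.0005
```

```bash
python3 - <<'E'
from h import *
o=st(); p=cap('wrist'); save(p,'w9.png',None,1.5); np.savez('w9',C=p['C'],K=p['K'],R=o['orientation'],t=o['position'])
for t in ['door','door_top','socket_high','door_handle']:
    for r in tip_of(t,p)[:1]:
        w=W(p,r['point']); print(t,round(r['conf'],2),np.round(w,4),np.round(proj(p,w)*1.5))
E
```

```text
t 26.25 pos [ 0.4556 -0.2087  0.2916] F [-0.1  0.2  0. ] M [-0.07  0.01  0.01] w 0.0005
[[0.998, 0.047, -0.035], [0.048, -0.999, 0.024], [-0.033, -0.025, -0.999]]
door 0.97 [ 0.6292 -0.1666  0.0151] [346.  28.]
door_top 0.76 [ 0.5609 -0.2423  0.2001] [456.  95.]
socket_high 0.67 [ 0.5004 -0.2637  0.1097] [461. 198.]
door_handle 0.64 [ 0.5001 -0.2612  0.1091] [457. 198.]
```

View pics/w9.png

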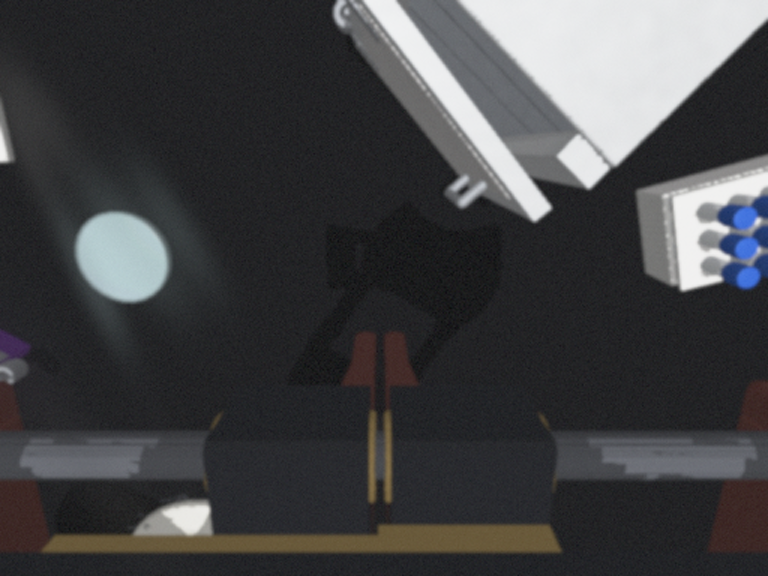

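The door has come off the stop: its free edge is at (545,215) against the stop at (582,160). I'll measure the angle and check whether it's still moving.

```bash
cat >> h.py <<'E'
def door_angle(p,zt=.205):
    """opening angle from door's top edge end and cabinet line; uses tip_of door_top and door_handle vs pin"""
    P=np.array([.6275,-.1742]); out={}
    for t,off in (('door_top',0.),('door_handle',np.arctan2(.026,.150))):
        r=tip_of(t,p)
        for q in r[:2]:
            w=W(p,q['point'])[:2]-P
            if np.linalg.norm(w)<.2: print(t,round(q['conf'],2),'r',round(np.linalg.norm(w),3),'yaw',round(np.degrees(np.arctan2(-w[1],-w[0])-off*-1)-90,1))
E
python3 - <<'E'
from h import *
d=np.load('w9.npz'); p={'C':d['C'],'K':d['K']}
f=lambda u,z: atz(p,u[0]/1.5,u[1]/1.5,z)
for n,a,b,z in [('front',(365,12),(533,222),.205),('back',(395,0),(550,208),.205),('cab',(462,0),(612,165),.2)]:
    A,B=f(a,z),f(b,z); print(n,np.round(A,4),np.round(B,4),np.degrees(np.arctan2((A-B)[1],(A-B)[0]))-90)
q=cap('wrist'); print('moved?',np.abs(q['frame'].astype(int)-(cv2.resize(cv2.imread('pics/w9.png'),(512,384))[:,:,::-1])).max(2)[:140,220:420].mean())
door_angle(q)
E
```

```text
front [ 0.595  -0.1946  0.205 ] [ 0.4991 -0.2891  0.205 ] -45.415143222172055
back [ 0.6006 -0.2086  0.205 ] [ 0.507  -0.2969  0.205 ] -46.64123695989213
cab [ 0.6032 -0.2409  0.2   ] [ 0.5305 -0.3275  0.2   ] -39.984826423144256
moved? 13.4515
door_top 0.81 r 0.098 yaw -44.9
door_top 0.56 r 0.152 yaw -55.2
door_handle 0.74 r 0.152 yaw -45.6
```

```bash
python3 - <<'E'
from h import *
o=st(); plan([0.50,-0.23,0.180],0.043)
E
```

```text
t 26.65 pos [ 0.4549 -0.2083  0.2861] F [-0.5  0.1 -0.7] M [-0.01 -0.07 -0.02] w 0.0007
[[0.998, 0.047, -0.042], [0.048, -0.998, 0.028], [-0.041, -0.03, -0.999]]
from [ 0.4549 -0.2083  0.2861] shift units [0.0965 0.0538 0.207 ] turn z units 0.0034 tilt xy [-0.0419  0.0277] yaw 0.0484
```

Request:
apply_moves(motion="0 0 0 -0.009 0.013 0 0;0 0 0 -0.009 0.013 0 0;0.03 0.015 0 0 0 0 0;0.03 0.015 0 0 0 0 0;0.02 0.01 0.01 0 0 0 0;0 0 0.05 0 0 0 0;0 0 0.06 0 0 0 0;0 0 0.06 0 0 0 0;0 0 0.03 0 0 0 0;0 0 0 0 0 0 0")

```text
time_s: 27.65
position: [0.4971, -0.2266, 0.1749]
orientation: [[0.999, 0.048, 0.008], [0.048, -0.999, -0.004], [0.008, 0.004, -1.0]]
contact_force: [0.2, -0.4, 0.4]
gripper_width: 0.0007
```

```bash
python3 - <<'E'
from h import *
o=st(); plan([0.532,-0.2591,0.179],0.043)
door_angle(cap('wrist'))
E
```

```text
t 27.65 pos [ 0.4971 -0.2266  0.1749] F [ 0.2 -0.4  0.4] M [0.02 0.04 0.01] w 0.0007
[[0.999, 0.048, 0.008], [0.048, -0.999, -0.004], [0.008, 0.004, -1.0]]
from [ 0.4971 -0.2266  0.1749] shift units [ 0.0666  0.0683 -0.0075] turn z units 0.0033 tilt xy [ 0.0078 -0.0035] yaw 0.0482
door_top 0.94 r 0.095 yaw -44.9
door_handle 0.62 r 0.154 yaw -45.9
```

Request:
apply_moves(motion="0.01 0.01 0 0 0 0 0;0.01 0.01 0 0 0 0 0;0.008 0.008 0 0 0 0 0;0.006 0.006 0 0 0 0 0;0.005 0.005 0 0 0 0 0;0.005 0.005 0 0 0 0 0;0.004 0.004 0 0 0 0 0;0.003 0.003 0 0 0 0 0;0.002 0.002 0 0 0 0 0;0.002 0.002 0 0 0 0 0")

```text
time_s: 28.8
position: [0.5318, -0.2571, 0.1854]
orientation: [[0.999, 0.048, 0.02], [0.048, -0.999, -0.01], [0.02, 0.011, -1.0]]
contact_force: [0.4, 0.5, -0.9]
gripper_width: 0.0002
```

```bash
python3 - <<'E'
from h import *
o=st(); plan([0.532,-0.2591,0.179],0.043)
E
```

```text
t 28.8 pos [ 0.5318 -0.2571  0.1854] F [ 0.4  0.5 -0.9] M [ 0.07  0.03 -0.03] w 0.0002
[[0.999, 0.048, 0.02], [0.048, -0.999, -0.01], [0.02, 0.011, -1.0]]
from [ 0.5318 -0.2571  0.1854] shift units [-0.0001  0.0039  0.0128] turn z units 0.0032 tilt xy [ 0.0203 -0.0103] yaw 0.048
```

Request:
apply_moves(motion="0.001 0.001 0 0 0 0 0;0.001 0.001 0 0 0 0 0;0.001 0.001 0 0 0 0 0;0.001 0.001 0 0 0 0 0;0 0 0 0 0 0 0;0 0 0 0 0 0 0;0 0 0 0 0 0 0;0 0 0 0 0 0 0;0 0 0 0 0 0 0;0 0 0 0 0 0 0")

```text
time_s: 29.8
position: [0.5332, -0.2583, 0.1854]
orientation: [[0.999, 0.048, 0.018], [0.048, -0.999, -0.009], [0.018, 0.01, -1.0]]
contact_force: [-2.4, 0.1, 0.9]
gripper_width: 0.0004
```

```bash
python3 - <<'E'
from h import *
o=st(); q=cap('wrist'); save(q,'x1.png'); np.savez('x1',C=q['C'],K=q['K']); door_angle(q)
# top-edge lines by Hough, as world yaw at z=.205
g=cv2.cvtColor(q['frame'],cv2.COLOR_RGB2GRAY)
for l in cv2.createLineSegmentDetector().detect(g[:260])[0][:,0]:
    if np.hypot(l[2]-l[0],l[3]-l[1])>60:
        A,B=atz(q,l[0],l[1],.205),atz(q,l[2],l[3],.205); print(np.round(l),np.round(A[:2],3),np.round(B[:2],3),round((np.degrees(np.arctan2((A-B)[1],(A-B)[0]))+360)%180-90,1))
E
```

```text
t 29.8 pos [ 0.5332 -0.2583  0.1854] F [-2.4  0.1  0.9] M [ 0.18  0.23 -0.01] w 0.0004
[[0.999, 0.048, 0.018], [0.048, -0.999, -0.009], [0.018, 0.01, -1.0]]
door_top 0.81 r 0.094 yaw -38.4
door_handle 0.83 r 0.155 yaw -38.7
[ 90.  81. 301. 258.] [ 0.614 -0.183] [ 0.532 -0.285] -38.9
[429. 214. 511. 140.] [ 0.559 -0.347] [ 0.597 -0.379] 50.4
[176.  76. 327. 212.] [ 0.618 -0.221] [ 0.558 -0.296] -39.0
[271. 203. 116.  68.] [ 0.561 -0.267] [ 0.62  -0.195] -39.0
[511. 202. 436. 222.] [ 0.567 -0.387] [ 0.555 -0.351] 18.6
[328. 253. 270. 201.] [ 0.536 -0.299] [ 0.562 -0.267] -39.3
[511. 194. 432. 215.] [ 0.571 -0.386] [ 0.559 -0.349] 18.6
[289. 186. 182.  90.] [ 0.57  -0.276] [ 0.612 -0.224] -39.2
[432. 219. 511. 198.] [ 0.557 -0.349] [ 0.569 -0.386] 18.5
```

Shut: the door edges are at -39.0° and the cabinet edges at -39.0 to -39.2°, with a light 2.4 N. Retreating very slowly this time.

Request:
apply_moves(motion="-0.001 -0.001 0 0 0 0 0;-0.001 -0.001 0 0 0 0 0;-0.001 -0.001 0 0 0 0 0;-0.002 -0.002 0 0 0 0 0;-0.002 -0.002 0 0 0 0 0;-0.003 -0.003 0 0 0 0 0;-0.004 -0.003 0 0 0 0 0;-0.005 -0.004 0 0 0 0 0;-0.006 -0.005 0 0 0 0 0;-0.008 -0.006 0 0 0 0 0")

```text
time_s: 30.95
position: [0.5156, -0.2448, 0.1849]
orientation: [[0.999, 0.048, 0.02], [0.048, -0.999, -0.01], [0.02, 0.011, -1.0]]
contact_force: [0.4, -0.5, -0.1]
gripper_width: 0.0006
```

```bash
cat >> h.py <<'E'
def lines(q,lo=45):
    g=cv2.cvtColor(q['frame'],cv2.COLOR_RGB2GRAY)
    for l in cv2.createLineSegmentDetector().detect(g[:255])[0][:,0]:
        A,B=atz(q,l[0],l[1],.205),atz(q,l[2],l[3],.205); a=(np.degrees(np.arctan2((A-B)[1],(A-B)[0]))+360)%180-90
        if np.hypot(l[2]-l[0],l[3]-l[1])>lo and -60<a<-20: print(np.round(l),np.round(A[:2],3),np.round(B[:2],3),round(a,1))
E
python3 - <<'E'
from h import *
st(); q=cap('wrist'); door_angle(q); lines(q)
E
```

```text
t 30.95 pos [ 0.5156 -0.2448  0.1849] F [ 0.4 -0.5 -0.1] M [0.01 0.03 0.05] w 0.0006
[[0.999, 0.048, 0.02], [0.048, -0.999, -0.01], [0.02, 0.011, -1.0]]
door_top 0.6 r 0.093 yaw -41.4
door_handle 0.57 r 0.154 yaw -40.9
[104.  29. 338. 255.] [ 0.618 -0.177] [ 0.517 -0.29 ] -41.6
[369. 251. 136.  20.] [ 0.52  -0.306] [ 0.622 -0.191] -41.7
[299. 166. 384. 248.] [ 0.563 -0.266] [ 0.522 -0.314] -40.6
[205.  36. 387. 208.] [ 0.617 -0.221] [ 0.544 -0.312] -39.1
[166.  -0. 205.  35.] [ 0.63  -0.204] [ 0.618 -0.221] -37.7
[208.  61. 308. 155.] [ 0.607 -0.222] [ 0.568 -0.27 ] -39.2
```

```bash
python3 - <<'E'
from h import *
for i in range(3):
    q=cap('wrist'); print('--'); lines(q,80)
    for k in range(2): vision.capture('top')
E
```

```text
--
[104.  30. 338. 255.] [ 0.618 -0.177] [ 0.517 -0.29 ] -41.6
[369. 251. 136.  20.] [ 0.52  -0.306] [ 0.622 -0.191] -41.7
[300. 167. 384. 248.] [ 0.562 -0.267] [ 0.522 -0.314] -40.5
[207.  38. 378. 200.] [ 0.617 -0.222] [ 0.548 -0.307] -39.1
[208.  61. 307. 154.] [ 0.607 -0.222] [ 0.569 -0.27 ] -39.2
--
[103.  30. 337. 254.] [ 0.618 -0.177] [ 0.518 -0.29 ] -41.6
[369. 252. 136.  20.] [ 0.52  -0.306] [ 0.622 -0.191] -41.7
[299. 166. 383. 248.] [ 0.563 -0.266] [ 0.522 -0.313] -40.8
[204.  35. 374. 197.] [ 0.618 -0.22 ] [ 0.549 -0.305] -39.1
[207.  61. 308. 155.] [ 0.608 -0.222] [ 0.569 -0.27 ] -39.2
--
[103.  30. 337. 255.] [ 0.618 -0.177] [ 0.518 -0.29 ] -41.6
[369. 252. 136.  21.] [ 0.52  -0.306] [ 0.622 -0.191] -41.7
[300. 167. 384. 249.] [ 0.563 -0.267] [ 0.522 -0.314] -40.8
[214.  45. 338. 163.] [ 0.614 -0.225] [ 0.565 -0.285] -39.2
[207.  61. 308. 155.] [ 0.608 -0.222] [ 0.569 -0.27 ] -39.1
```

The door is still, about 2.5° (0.044 rad) open. That's inside tolerance, but I'll close it once more with almost no preload.

```bash
python3 - <<'E'
from h import *
plan([0.5322,-0.2575,0.185],0.048)
E
```

```text
from [ 0.516  -0.245   0.1848] shift units [0.0313 0.0264 0.0005] turn z units 0.0001 tilt xy [ 0.0201 -0.0101] yaw 0.0482
```

Request:
apply_moves(motion="0.006 0.005 0 0 0 0 0;0.005 0.004 0 0 0 0 0;0.004 0.003 0 0 0 0 0;0.003 0.003 0 0 0 0 0;0.002 0.002 0 0 0 0 0;0.002 0.002 0 0 0 0 0;0.002 0.002 0 0 0 0 0;0.001 0.001 0 0 0 0 0;0.001 0.001 0 0 0 0 0;0.001 0.001 0 0 0 0 0")

```text
time_s: 32.55
position: [0.5313, -0.2575, 0.185]
orientation: [[0.999, 0.048, 0.02], [0.048, -0.999, -0.01], [0.019, 0.011, -1.0]]
contact_force: [0.4, 0.7, 0.3]
gripper_width: 0.0003
```

```bash
python3 - <<'E'
from h import *
plan([0.5322,-0.2575,0.185],0.048); st(); lines(cap('wrist'),70)
E
```

```text
from [ 0.5313 -0.2575  0.185 ] shift units [ 0.0018  0.0002 -0.    ] turn z units 0.0 tilt xy [ 0.0196 -0.0098] yaw 0.0481
t 32.55 pos [ 0.5313 -0.2575  0.185 ] F [0.4 0.7 0.3] M [0.07 0.02 0.02] w 0.0003
[[0.999, 0.048, 0.02], [0.048, -0.999, -0.01], [0.019, 0.011, -1.0]]
[157. 134. 251. 215.] [ 0.59  -0.211] [ 0.553 -0.257] -39.7
[ 91.  76. 157. 133.] [ 0.614 -0.183] [ 0.591 -0.211] -39.7
[176.  70. 336. 215.] [ 0.619 -0.221] [ 0.554 -0.3  ] -39.0
[330. 254. 127.  74.] [ 0.533 -0.299] [ 0.616 -0.199] -39.8
[292. 189. 200. 104.] [ 0.567 -0.276] [ 0.605 -0.231] -40.0
```

Only 0.7° open, with no preload. Retreating now.

Request:
apply_moves(motion="-0.001 -0.001 0 0 0 0 0;-0.001 -0.001 0 0 0 0 0;-0.002 -0.002 0 0 0 0 0;-0.003 -0.003 0 0 0 0 0;-0.006 -0.005 0 0 0 0 0;-0.01 -0.008 0 0 0 0 0;-0.02 -0.015 0 0 0 0 0;-0.02 -0.015 0 0 0 0 0;-0.02 -0.015 0 0 0 0 0;0 0 0 0 0 0 0")

```text
time_s: 33.6
position: [0.4852, -0.2247, 0.1837]
orientation: [[0.999, 0.048, 0.02], [0.048, -0.999, -0.01], [0.019, 0.011, -1.0]]
contact_force: [0.3, 1.1, -0.4]
gripper_width: 0.0004
```

```bash
python3 - <<'E'
from h import *
st(); q=cap('wrist');lines(q,60); door_angle(q)
for r in tip_of('door',q)[:2]: print('door',r['conf'],W(q,r['point']))
for i in range(2): print('--'); lines(cap('wrist'),60)
E
```

```text
t 33.6 pos [ 0.4852 -0.2247  0.1837] F [ 0.3  1.1 -0.4] M [-0.04  0.02  0.01] w 0.0004
[[0.999, 0.048, 0.02], [0.048, -0.999, -0.01], [0.019, 0.011, -1.0]]
[416. 201. 236.  -0.] [ 0.518 -0.305] [ 0.601 -0.213] -42.2
[197.   0. 375. 190.] [ 0.6   -0.197] [ 0.522 -0.284] -42.1
[228.  45. 282. 103.] [ 0.584 -0.211] [ 0.561 -0.236] -42.1
[283. 103. 335. 159.] [ 0.561 -0.236] [ 0.537 -0.263] -42.1
[293.  -0. 460. 174.] [ 0.602 -0.237] [ 0.532 -0.324] -39.0
[216.  60. 307. 154.] [ 0.577 -0.206] [ 0.538 -0.249] -42.0
door_top 0.72 r 0.094 yaw -40.8
door_handle 0.57 r 0.157 yaw -41.2
door 0.73 [ 0.63026146 -0.16787274  0.0123455 ]
--
[414. 202. 231.  -0.] [ 0.518 -0.305] [ 0.602 -0.212] -42.2
[193.   0. 374. 194.] [ 0.601 -0.196] [ 0.522 -0.284] -42.0
[195.  40. 306. 155.] [ 0.586 -0.197] [ 0.539 -0.249] -42.2
[242.  63. 341. 168.] [ 0.578 -0.218] [ 0.534 -0.266] -42.1
[287.  -1. 458. 176.] [ 0.603 -0.236] [ 0.532 -0.323] -39.0
--
[415. 203. 231.  -1.] [ 0.518 -0.305] [ 0.602 -0.212] -42.2
[191.  -1. 375. 194.] [ 0.601 -0.196] [ 0.522 -0.284] -42.0
[195.  39. 306. 155.] [ 0.586 -0.197] [ 0.539 -0.249] -42.2
[242.  63. 342. 170.] [ 0.578 -0.218] [ 0.533 -0.267] -42.1
[287.  -1. 458. 177.] [ 0.603 -0.236] [ 0.532 -0.324] -39.0
```

The door settled at 3.1°, so it follows the finger a little as I release. A likely cause is that pushing at the top makes it lean within the pin play. I'll retry with the tip leading, lower down (z about 0.148) and a little nearer the hinge.

Request:
apply_moves(motion="0 0 0.02 -0.012 0.015 0 0;0 0 0.025 -0.012 0.015 0 0;0 0 0.02 0 0 0 0;0.02 0.002 0.005 0 0 0 0;0.025 0.004 0 0 0 0 0;0.02 0.004 0 0 0 0 0;0.005 0.003 0 0 0 0 0;0 0 0 0 0 0 0;0 0 0 0 0 0 0;0 0 0 0 0 0 0")

```text
time_s: 34.9
position: [0.5279, -0.2333, 0.1493]
orientation: [[0.997, 0.045, 0.067], [0.048, -0.998, -0.044], [0.065, 0.047, -0.997]]
contact_force: [-0.1, -0.1, -0.5]
gripper_width: 0.0005
```

```bash
python3 - <<'E'
from h import *
st(); plan([0.5408,-0.2455,0.148]); lines(cap('wrist'),90)
E
```

```text
t 34.9 pos [ 0.5279 -0.2333  0.1493] F [-0.1 -0.1 -0.5] M [0.01 0.01 0.05] w 0.0005
[[0.997, 0.045, 0.067], [0.048, -0.998, -0.044], [0.065, 0.047, -0.997]]
from [ 0.5279 -0.2333  0.1493] shift units [0.0243 0.0253 0.0054] turn z units 0.0 tilt xy [ 0.0668 -0.0444] yaw 0.0483
[370. 255. 139.  25.] [ 0.543 -0.278] [ 0.622 -0.19 ] -41.8
[115.  50. 297. 224.] [ 0.614 -0.182] [ 0.555 -0.248] -41.8
[180.  -1. 446. 254.] [ 0.631 -0.204] [ 0.544 -0.31 ] -39.2
[311. 190. 387. 255.] [ 0.569 -0.252] [ 0.544 -0.285] -37.4
[208.  75. 319. 178.] [ 0.608 -0.213] [ 0.574 -0.255] -39.2
```

Request:
apply_moves(motion="0.004 0.004 0.001 0 0 0 0;0.004 0.004 0.001 0 0 0 0;0.003 0.003 0 0 0 0 0;0.002 0.002 0 0 0 0 0;0.002 0.002 0 0 0 0 0;0.002 0.002 0 0 0 0 0;0.001 0.001 0 0 0 0 0;0.001 0.001 0 0 0 0 0;0.001 0.001 0 0 0 0 0;0.001 0.001 0 0 0 0 0")

```text
time_s: 35.95
position: [0.5393, -0.2443, 0.15]
orientation: [[0.997, 0.045, 0.067], [0.048, -0.998, -0.045], [0.065, 0.048, -0.997]]
contact_force: [-1.3, -0.3, -0.4]
gripper_width: 0.0004
```

```bash
python3 - <<'E'
from h import *
st(); plan([0.5408,-0.2455,0.148]); lines(cap('wrist'),90)
E
```

```text
t 35.95 pos [ 0.5393 -0.2443  0.15  ] F [-1.3 -0.3 -0.4] M [0.03 0.06 0.05] w 0.0004
[[0.997, 0.045, 0.067], [0.048, -0.998, -0.045], [0.065, 0.048, -0.997]]
from [ 0.5393 -0.2443  0.15  ] shift units [0.0027 0.0024 0.0044] turn z units 0.0 tilt xy [ 0.0674 -0.0448] yaw 0.0478
[ 86.  84. 279. 255.] [ 0.614 -0.183] [ 0.553 -0.253] -40.8
[320. 254. 134.  82.] [ 0.554 -0.269] [ 0.615 -0.199] -40.9
[315. 184. 392. 253.] [ 0.582 -0.265] [ 0.555 -0.299] -38.8
[213.  96. 304. 179.] [ 0.612 -0.226] [ 0.584 -0.261] -39.3
[295. 206. 174.  92.] [ 0.573 -0.258] [ 0.613 -0.212] -40.8
```

Still 1.6° to go; a little further, slowly.

Request:
apply_moves(motion="0.002 0.002 0 0 0 0 0;0.002 0.001 0 0 0 0 0;0.002 0.001 0 0 0 0 0;0.001 0.001 0 0 0 0 0;0.001 0.001 0 0 0 0 0;0.001 0.001 0 0 0 0 0;0.001 0.001 0 0 0 0 0;0 0 0 0 0 0 0;0 0 0 0 0 0 0;0 0 0 0 0 0 0")

```text
time_s: 37.0
position: [0.5426, -0.2465, 0.1503]
orientation: [[0.997, 0.045, 0.062], [0.048, -0.998, -0.041], [0.06, 0.044, -0.997]]
contact_force: [-1.8, 0.8, 0.6]
gripper_width: 0.0002
```

```bash
python3 - <<'E'
from h import *
st(); lines(cap('wrist'),90)
E
```

```text
t 37.0 pos [ 0.5426 -0.2465  0.1503] F [-1.8  0.8  0.6] M [ 0.29  0.42 -0.02] w 0.0002
[[0.997, 0.045, 0.062], [0.048, -0.998, -0.041], [0.06, 0.044, -0.997]]
[ 83.  95. 242. 227.] [ 0.614 -0.184] [ 0.568 -0.24 ] -39.0
[214. 109. 356. 236.] [ 0.611 -0.229] [ 0.566 -0.286] -38.9
[319. 254. 134.  96.] [ 0.558 -0.271] [ 0.615 -0.201] -39.0
[298. 206. 182. 103.] [ 0.577 -0.262] [ 0.613 -0.218] -39.1
```

Request:
apply_moves(motion="-0.0005 -0.0005 0 0 0 0 0;-0.0005 -0.0005 0 0 0 0 0;0 0 0 0 0 0 0;-0.0005 -0.0005 0 0 0 0 0;-0.0005 -0.0005 0 0 0 0 0;0 0 0 0 0 0 0;-0.0005 -0.0005 0 0 0 0 0;-0.001 -0.001 0 0 0 0 0;-0.001 -0.001 0 0 0 0 0;-0.002 -0.002 0 0 0 0 0")

```text
time_s: 38.05
position: [0.5404, -0.2444, 0.1501]
orientation: [[0.997, 0.045, 0.065], [0.048, -0.998, -0.043], [0.063, 0.046, -0.997]]
contact_force: [0.6, 0.1, -0.1]
gripper_width: 0.0005
```

Request:
apply_moves(motion="-0.002 -0.002 0 0 0 0 0;-0.003 -0.003 0 0 0 0 0;-0.005 -0.004 0 0 0 0 0;-0.01 -0.008 0 0 0 0 0;-0.02 -0.015 0 0 0 0 0;-0.02 -0.015 0 0 0 0 0;-0.02 -0.015 0 0 0 0 0;-0.01 -0.01 0 0 0 0 0;0 0 0 0 0 0 0;0 0 0 0 0 0 0")

```text
time_s: 39.05
position: [0.4907, -0.2079, 0.1455]
orientation: [[0.997, 0.045, 0.066], [0.048, -0.998, -0.043], [0.064, 0.046, -0.997]]
contact_force: [-0.0, -0.6, 0.4]
gripper_width: 0.0004
```

```bash
python3 - <<'E'
from h import *
st(); q=cap('wrist');lines(q,80); door_angle(q)
for r in tip_of('door',q)[:1]: print('door',r['conf'],W(q,r['point']))
print('--'); lines(cap('wrist'),80)
E
```

```text
t 39.05 pos [ 0.4907 -0.2079  0.1455] F [-0.  -0.6  0.4] M [ 0.07 -0.01  0.04] w 0.0004
[[0.997, 0.045, 0.066], [0.048, -0.998, -0.043], [0.064, 0.046, -0.997]]
[508. 229. 311.  -1.] [ 0.52  -0.304] [ 0.595 -0.221] -41.8
[277.  16. 454. 213.] [ 0.589 -0.21 ] [ 0.525 -0.282] -41.7
[440. 214. 244.  -0.] [ 0.525 -0.276] [ 0.593 -0.199] -41.6
[239.   0. 437. 217.] [ 0.593 -0.198] [ 0.524 -0.275] -41.7
[214.  56. 331. 174.] [ 0.576 -0.19 ] [ 0.538 -0.233] -41.2
[379. 198. 471. 242.] [ 0.53  -0.252] [ 0.514 -0.29 ] -22.4
[372.  -3. 454.  87.] [ 0.596 -0.24 ] [ 0.57  -0.273] -38.5
[460. 118. 352.   0.] [ 0.56  -0.277] [ 0.595 -0.234] -39.2
door_top 0.77 r 0.093 yaw -38.9
door_handle 0.89 r 0.153 yaw -41.2
door 0.83 [ 0.63078619 -0.17083398  0.01743064]
--
[506. 227. 312.   2.] [ 0.521 -0.303] [ 0.594 -0.221] -41.8
[342.  90. 459. 219.] [ 0.568 -0.234] [ 0.523 -0.284] -41.7
[440. 214. 244.   0.] [ 0.525 -0.276] [ 0.593 -0.199] -41.6
[261.  -1. 342.  89.] [ 0.594 -0.205] [ 0.568 -0.234] -41.6
[332. 103. 438. 217.] [ 0.563 -0.231] [ 0.524 -0.275] -41.6
[379. 198. 472. 242.] [ 0.53  -0.252] [ 0.514 -0.291] -22.6
[214.  56. 331. 174.] [ 0.576 -0.19 ] [ 0.539 -0.233] -41.3
[408.  38. 499. 137.] [ 0.585 -0.254] [ 0.554 -0.293] -38.3
[460. 119. 352.  -0.] [ 0.56  -0.277] [ 0.595 -0.234] -39.2
```

The door rests repeatably at about 2.5° (0.044 rad, limit 0.07), motionless, with the fingers clear. Handing in.

```bash
python3 - <<'E'
from h import *
print(job.close_job()); st()
E
```

```text
the job is handed in; nothing more can be done
None
the job is handed in; nothing more can be done
```

I hung the white door on both hinge pins, let go, swung it against the stop and handed the job in at about 39 s. It isn't perfectly shut: it rests about 2.5° open (0.044 rad; the limit is 0.07).

- **Hanging:** I gripped the top edge at its middle, lifted the door out over the shelf panel, and lined the sockets up with the pins by wrist camera. The door went down onto the hinge without any knocks. The pins took its weight at the expected seated height (origin about 20 mm). After release the wrist view showed the pin tip inside the upper socket.
- **Shutting:** The highest push force I read was 8.6 N. While held against the stop, the door edges were parallel to the cabinet (-39.0° for both).
- **What didn't fully hold:** Each time the fingers withdrew, the door drifted off the stop, by about 7° after the hardest push. Gentler pushes left it 2.5°, 3.1° and finally 2.5° open. I suspect play on the pins, but I didn't confirm it.
- **Last checks:** Edge lines in two pictures in a row put the door at about -41.7° and the cabinet at about -39.2°, with no movement between them. The networks gave a door origin height of 17 mm. One of their angle readings disagreed (door_top -38.9°, handle -41.2°); I trusted the edge lines. The fingers were clear of the door, and I felt no contact with other items, though I didn't re-measure their positions.

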